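# Pack up a bookstall: fold the rail, stow pocket books in the push-latch drawer

### The arm

A 6-joint arm with a two-finger parallel gripper is mounted at the origin on the work surface. World frame = base frame: x ahead of the robot, y to its left, z up, the work surface at z = 0. Lengths are in m, angles in rad, forces in N, time in s.
With the tool pointing down it reaches from about 0.425 to 0.95 m from the base axis. Payload 3.5 kg.
Tool frame: the origin (TCP) lies between the finger pads; the fingertips stand 25 mm ahead of it and the grasp point (between the pads) lies 6 mm ahead of it; z points along the fingers, y is the direction in which the jaws open and shut (so a half turn about z gives the same grasp; the last joint's range is limited). The gripper opens to 85 mm and grips with 20 to 120 N. Pads are 22 mm wide; open, the fingers measure 114 mm over their backs; the gripper's body (76 mm by 85 mm) begins 54 mm behind the grasp point. The pads swing forward as they close: fully open they stand 13 mm farther back than shut.
Start: joints at [0.993, 0.286, 1.577, -0, 1.279, -0.15], TCP at [0.28, 0.614, 0.226] pointing down, gripper open.
Joint ranges: [-2.77, 2.77], [-0.9, 2.22], [0.21, 2.48], [-1.53, 4.67], [0.24, 2.81], [-2.84, 2.84]. Speed limits (rad/s): [2.79, 2.79, 3.14, 3.14, 3.14, 3.14].

### API

Orientations are given as [roll, pitch, yaw] about the fixed x, y, z axes, in that order (R = Rz(yaw) Ry(pitch) Rx(roll)).
In Python, from rig import arm gives the robot as it stands.
- The arm moves only by the shell command python3 -m creep 'ROWS'. ROWS is JSON, a list of rows, each an object with "claw": the opening in per cent of the stroke, from 0 (shut) to 100 (fully open); "delta_pos": the shift along the world's x, y, z in cm, a list of three; "delta_rot": the turn, a rotation vector about the world's x, y, z in rad, a list of three. In form: [{"claw": claw, "delta_pos": [tx, ty, tz], "delta_rot": [rx, ry, rz]}, ...]. A call has 1 to 20 rows; each row shifts and turns the commanded pose from where the row before left it; what a row does not reach is not made up. A row lasts 1/8 s, in which the tool goes at most 62.5 mm and 10.7 degrees, less where a joint would pass 70% of its speed; a pose out of reach is approached as far as the arm can. A call is refused whole if a number of a shift passes 6.25 or a number of a turn 0.188, either way. A call with a gripper value outside its range is refused whole. The fingers move at their own pace and stop on an object; the grip force is fixed at half the most. Time passes only in rows, so rows that do not move let the fingers close. It gives the time, the measured TCP pose, the force and the opening at its end, in the units of the state.
- arm.state(): the state, without advancing time (a new reading comes with each control period).
- arm.get_image(name): name is "scene" or "top" or "wrist"; returns a dict with "pixels" (400x640x3 uint8, red, green, blue), "fx", "fy", "cx", "cy" (pixels), "k1" (the pictures are not rectified: a ray, as slopes to the right and down, at radius r is drawn at 1 + k1 r^2 times it, then the intrinsics apply), "R" (3x3) and "t" (3): a world point X has camera coordinates R X + t; the wrist camera has in their place "mount" (4x4, takes a point from camera to tool coordinates, whose origin is the TCP and whose axes are the flange's). Camera axes: x right, y down, z forward; pixel columns grow to the right and rows downward; lengths in m; the calibration is good to about 2 mm. A picture is of the moment at which its call begins: read the wrist's pose just before it. There is no depth.
- arm.finish_job(): hands the job in, once; it reports no verdict.
Trained networks look in a picture, given as the dict that the camera call returned (one of the last four; its "shot" number tells which), for a name from the list of things; names that differ only in an ending like _2 or _b are one class to them, and where a whole thing is asked for, a point or a joint stands for the part that bears it (a point fixed in the world has none). Each returns a list of dicts, best first, with "p" (0 to 1); they miss things now and then, are a little off and sometimes report something else, mostly with a low value. They report only what shows in the picture. A call takes as long as a camera call. They do not tell look-alikes from the thing itself.
- arm.recognise(target, picture): "box" ([centre column, centre row, width, height] in pixels, round what is visible of it).
- arm.cut_out(target, picture): "pixels" (400x640 bool, what is visible of it) and "box" ([centre column, centre row, width, height] in pixels, round what is visible of it).
The state is a dict: "t": time; "joint_positions": joint angles; "qvel": joint speeds; "joint_torque": joint torques, N m; "tcp_pos": TCP position; "orientation": TCP orientation; "ft_force": force on the tool from outside, world axes, zero at the start; "moment": the same for the moment, N m; "grip_width": opening from 0.0 (shut) to 1.0 (fully open).
Only numpy, scipy, OpenCV 4.12 (cv2) and the standard library are available. Lean on these libraries where they do the work, as an engineer would, in place of code of your own. Each camera call takes 0.05 s, during which the arm holds its last target.

### The job

Pack up the bookstall counter. First fold the red display rail out of the drawer's way: fold its tip leaf (black knob) right back onto the inner leaf, and only then swing the folded rail (wooden knob) round to its stop, away from the drawer to the left. Then push the drawer front in and let go so that it springs ajar, pull it open, lay all the small pocket books on the table flat inside it, and push the drawer in until it latches shut, leaving the other things on the counter where they are.

Things in the scene. Friction and masses are not known exactly. Their poses are not given: they have to be found in the camera images.
- cabinet_edge (a point): Middle of the front top edge of the carcass of the low red cabinet (fixed, 220 mm deep x 340 wide x 70 high, one drawer), 70 mm above the table. Axes: x from the drawer front into the cabinet (away from the robot), y left as seen from the robot, z up. Books lie fixed on its top, rear left, up to 54 mm above it, from 95 mm behind this edge. A steel foot 14 mm high at its left front bears the rail.
- drawer_front (a point): Middle of the top edge of the drawer's pale wooden front panel, on its outer face, 68 mm above the table; moves with the drawer; axes as cabinet_edge. Panel 12 mm thick, 310 mm wide, 4 to 68 mm above the table, no handle; shut, there is a 14 mm gap between it and the carcass. Push its outer face anywhere; once ajar, hook or pinch it over its top edge from above.
- drawer_in (a point): Centre of the drawer's inner floor, on the floor, 14 mm above the table; moves with the drawer; axes as cabinet_edge. Inside 164 mm (x) x 288 mm (y); side and back walls 6 mm thick rise 31 mm above the floor, the front panel 54 mm; carcass ceiling 48 mm above the floor.
- drawer (a joint): Travel (m) towards the robot: 0 shut and latched, 0.14 fully out, -0.0095 inner stop. Push-push latch: pushed in past 0 by 6 mm or more (best to the stop) and let go, a shut drawer springs out to about 0.05, an open one settles latched at 0. Beyond 0.05 it must be pulled: friction 1 N plus 20 N per m/s. Below 0.048 the spring pushes out with 3 to 7 N; to reach the stop takes about 9 N.
- rail_pivot (a point): Pivot of the rail, on top of the inner leaf, 41 mm above the table, fixed to the cabinet: 81 mm in front of the shut drawer's outer face and 195 mm left of the drawer's middle. Axes as cabinet_edge.
- rail_inner (a joint): Angle (rad) of the red rail's inner leaf about rail_pivot: 0 = across the drawer, along the cabinet's -y; grows clockwise from above: 1.57 = towards the robot (-x), 3.0 = stop, pointing left, away from the drawer (about +y). Friction hinge, 0.4 N m, stays where left. Bar 20 mm wide, 31 to 41 mm above the table, 140 mm from pivot to middle hinge.
- rail_tip (a joint): Angle (rad) of the tip leaf against the inner leaf about the middle hinge: 0 = straight on in line, grows clockwise from above, 3.1 = stop, folded back flat over the inner leaf. Friction hinge, 0.07 N m, stays where left. Bar 20 mm wide, 42 to 52 mm above the table, 105 mm from middle hinge to black knob.
- wood_knob (a point): Top of the pale wooden upright knob (18 mm diameter) on the axis of the middle hinge, at the end of the inner leaf: 92 mm above the table, with 40 mm of free height above the leaves. Belongs to the inner leaf: push or pinch it to swing the inner leaf.
- black_knob (a point): Top of the black upright knob (18 mm diameter) at the free end of the tip leaf: 92 mm above the table, with 40 mm of free height above the leaf. Push or pinch it to fold the tip leaf.
- book_green: Closed pocket book of rigid board with a green cover and cream page edges, 64 x 44 x 20 mm (its x, y, z), 70 g; starts lying flat on the table. Origin: centre of its underside (z = 0 when on the table); x along the 64 mm side, z through the thickness. It may be absent (None).
- book_blue: Closed pocket book of rigid board with a blue cover and cream page edges, 64 x 44 x 20 mm (its x, y, z), 70 g; starts lying flat on the table. Origin: centre of its underside (z = 0 when on the table); x along the 64 mm side, z through the thickness. It may be absent (None).
- book_yellow: Closed pocket book of rigid board with a yellow cover and cream page edges, 64 x 44 x 20 mm (its x, y, z), 70 g; starts lying flat on the table. Origin: centre of its underside (z = 0 when on the table); x along the 64 mm side, z through the thickness. It may be absent (None).
- book_orange: Closed pocket book of rigid board with an orange cover and cream page edges, 64 x 44 x 20 mm (its x, y, z), 70 g; starts lying flat on the table. Origin: centre of its underside (z = 0 when on the table); x along the 64 mm side, z through the thickness. It may be absent (None).
- mug: White mug, 76 mm wide, 85 mm high, a bystander; origin at its foot.
- tin: Copper-coloured closed tin, 75 x 55 x 35 mm, a bystander; origin under its centre.
- big_book: Large brown book, 190 x 130 x 30 mm, lying flat, a bystander; origin under its centre.
- tape_roll: Pale round disc, a roll of tape, 60 mm wide, 22 mm high, a bystander; origin under its centre.
- weight: Brass paperweight, 52 mm wide, 55 mm high, a bystander; origin under its centre.
Mind the look-alikes: they are no part of the job. What is shaped like the book_yellow but pink is not meant.

How it is judged:
By the outcome, as a careful person would: the job done as asked, in the order asked, and still so for the second after the job is handed in, with the robot touching nothing.
Of book_green, book_blue, book_yellow, book_orange only 2 to 4 are there at a start; the rules pass over those that are not, and their reading is None.
At some moment in a run one of book_green, book_blue, book_yellow, book_orange may be knocked a few centimetres aside while the robot is not near it.
Once in a run the grip may slacken for a moment while it holds something.
It also fails if it takes over 210 s, if anything falls off the work surface, if the arm or the gripper's body presses on something with over 40 N, if the wrist force passes 120 N, or if a joint passes its speed limit or range.

## Working session

There is one attempt and no reset: what is moved stays moved. The work goes in short steps, Python scripts to look and compute and a shell command to move; the robot and the scene stay as the last step left them, time stands still between calls to the robot, and variables do not carry over. Pictures are saved under pics/ and viewed, and the job is handed in when it is done.

```bash
ls; mkdir -p pics; python3 - <<'E'
from rig import arm
import cv2
s=arm.state(); print({k:(v if not hasattr(v,'tolist') else v.tolist()) for k,v in s.items()})
for n in ["scene","top","wrist"]:
    p=arm.get_image(n); cv2.imwrite(f"pics/{n}0.png",p["pixels"][:,:,::-1])
    print(n,{k:(v.tolist() if hasattr(v,'tolist') else v) for k,v in p.items() if k!="pixels"})
E
```

```text
pics
{'t': 0.0, 'joint_positions': [0.9929623553437582, 0.2872034521335101, 1.578193720237379, -9.201004980235507e-06, 1.2786009664134204, -0.15001748941739254], 'qvel': [-0.001590898036057174, -0.0018119108140771689, 0.00016882858760439406, -0.00026258478419465903, 0.0008282840155466937, -0.0006453407052309677], 'joint_torque': [-0.00023771161977492739, -40.59836983680725, -29.26239252090454, -0.00016187505480047548, 0.005830443988088518, -1.2727041394100524e-05], 'tcp_pos': [0.2796586770148221, 0.6135967609751644, 0.2244129518450337], 'orientation': [-3.139212869681411, -0.0003508067563831041, 2.71377841512865], 'ft_force': [0.908228711911466, -0.0812419733109056, 0.03278226251218502], 'moment': [0.017859359960065695, -0.031546687064953775, 0.040701909966922245], 'grip_width': 1.0002876286323945}
scene {'fx': 431.71552052378615, 'fy': 431.71552052378615, 'cx': 314.2158182901137, 'cy': 195.5660773840485, 'k1': 0.030540712245650928, 'R': [[0.020457971319724298, 0.9997110632198641, -0.012619884519679783], [0.8515189730326351, -0.0240372446501379, -0.5237725168764357], [-0.523924526983
[... 305 characters left out ...]
644100621964, 0.012606898815682763], [-0.9855129373999899, -0.012574233987200992, -0.1691334941898809], [0.16926908348548453, -0.01063250349689148, -0.9855125200855506]], 't': [0.019213003829535367, 0.5757323355048648, 1.2718767871189547], 'shot': 2}
wrist {'fx': 279.3135816133147, 'fy': 279.3135816133147, 'cx': 320.8371678600936, 'cy': 199.32106972495748, 'k1': -0.03901404959669793, 'mount': [[-0.0008054251692514147, -0.9447768802973808, -0.32771328588545706, 0.0834004117718832], [0.9999987457728717, -0.0012078573605424328, 0.001024467314363077, 0.00034448003538978256], [-0.0013637239377347918, -0.3277120497268038, 0.9447766681713073, -0.14780335734173425], [0.0, 0.0, 0.0, 1.0]], 'shot': 3}
```

View pics/scene0.png

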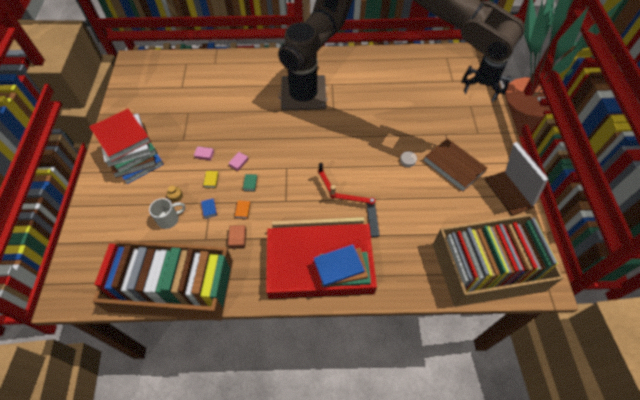

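View pics/top0.png

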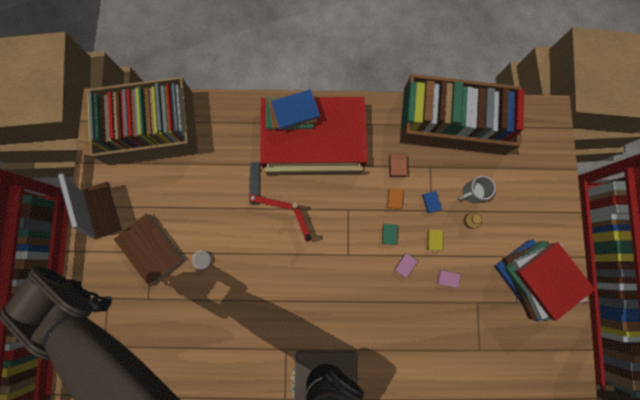

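View pics/wrist0.png

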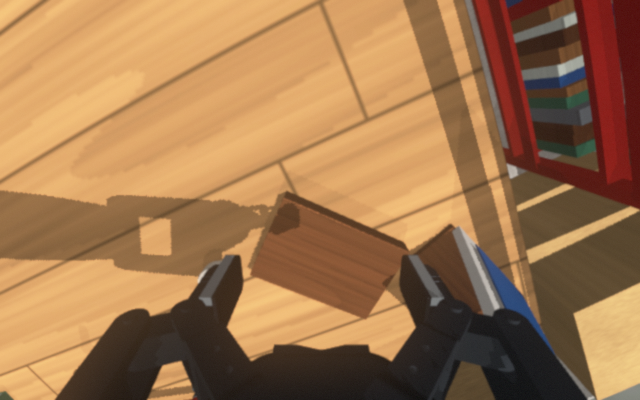

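```bash
cat > h.py <<'E'
import numpy as np, cv2
from scipy.spatial.transform import Rotation as Ro
from rig import arm
def cam(p,st=None):
    if "R" in p: return np.array(p["R"]),np.array(p["t"])
    T=np.eye(4); T[:3,:3]=Ro.from_euler('xyz',st["orientation"]).as_matrix(); T[:3,3]=st["tcp_pos"]
    M=T@np.array(p["mount"]); Mi=np.linalg.inv(M); return Mi[:3,:3],Mi[:3,3]
def ray(p,uv,st=None):
    R,t=cam(p,st); k=p["k1"]
    d=(np.array(uv,float)-[p["cx"],p["cy"]])/[p["fx"],p["fy"]]
    m=d.copy()
    for _ in range(20): m=d/(1+k*(m@m))
    return -R.T@t, R.T@np.array([m[0],m[1],1])
def px2w(p,uv,z,st=None):
    o,d=ray(p,uv,st); return o+d*(z-o[2])/d[2]
def w2px(p,X,st=None):
    R,t=cam(p,st); c=R@np.array(X)+t; m=c[:2]/c[2]; m=m*(1+p["k1"]*(m@m)); return m*[p["fx"],p["fy"]]+[p["cx"],p["cy"]]
def tri(obs):
    A=[];b=[]
    for o,d in obs:
        d=d/np.linalg.norm(d); P=np.eye(3)-np.outer(d,d); A.append(P); b.append(P@o)
    return np.linalg.lstsq(np.vstack(A),np.hstack(b),rcond=None)[0]
def shot(name,fn=None):
    st=arm.state(); p=arm.get_image(name)
    if fn: cv2.imwrite(f"pics/{fn}.png",p["pixels"][:,:,::-1])
    return p,st
def maskpose(p,m,z,st=None):
    """pose of top face of rectangle mask projected on plane z"""
    ys,xs=np.nonzero(m); W=np.array([px2w(p,(x,y),z,st)[:2] for x,y in zip(xs,ys)])
    r=cv2.minAreaRect((W*1000).astype(np.float32)); c=np.array(r[0])/1000; w,h=r[1]; a=r[2]
    if w<h: a+=90
    return c,(w,h),a%180
E
python3 - <<'E'
from h import *
names=["book_green","book_blue","book_yellow","book_orange","mug","tin","big_book","tape_roll","weight","wood_knob","black_knob","drawer_front","rail_inner","rail_tip"]
for cn in ["top","scene"]:
    p,st=shot(cn)
    for n in names:
        d=arm.cut_out(n,p)
        for q in d[:2]:
            if q["p"]<.25: continue
            z=.02 if n.startswith("book") else 0.0
            c,wh,a=maskpose(p,q["pixels"],z)
            print(cn,n,round(q["p"],2),np.round(q["box"],0),c.round(3),np.round(wh),round(a))
E
```

```text
top book_green 0.53 [388. 235.  16.  20.] [ 0.458 -0.198] [50. 65.] 175
top book_blue 0.56 [431. 203.  20.  25.] [ 0.563 -0.34 ] [66. 50.] 17
top book_yellow 0.66 [434. 237.  16.  25.] [ 0.439 -0.346] [45. 64.] 178
top book_yellow 0.62 [433. 202.  18.  21.] [ 0.562 -0.34 ] [66. 49.] 17
top mug 0.76 [476. 191.  41.  27.] [ 0.606 -0.494] [ 79. 138.] 112
top tin 0.9 [399. 167.  19.  23.] [ 0.69  -0.236] [54. 80.] 179
top tin 0.7 [310. 165. 119. 155.] [0.692 0.066] [386. 512.] 174
top big_book 0.68 [150. 251.  70.  73.] [0.399 0.575] [201. 141.] 41
top big_book 0.6 [397. 166.  22.  26.] [ 0.69  -0.235] [57. 81.] 179
top tape_roll 0.6 [203. 260.  21.  18.] [0.37  0.402] [57. 62.] 91
top tape_roll 0.38 [311. 170. 100.  14.] [0.672 0.046] [ 41. 323.] 91
top weight 0.82 [473. 220.  17.  14.] [ 0.507 -0.478] [55. 56.] 134
top wood_knob 0.55 [279. 218.  60.  49.] [0.532 0.137] [247.  83.] 55
top black_knob 0.48 [305. 225.  16.  34.] [0.486 0.08 ] [112.  23.] 22
top drawer_front 0.94 [315. 169.  97.  14.] [0.672 0.046] [ 44. 323.] 91
top rail_inner 0.48 [398. 165.  26.  27.] [ 0.688 -0.235] [64
[... 889 characters left out ...]
09. 157.  15.  17.] [0.36  0.403] [53. 68.] 172
scene weight 0.53 [172. 193.  17.  20.] [ 0.492 -0.479] [58. 65.] 178
scene wood_knob 0.87 [348. 184.  60.  41.] [0.493 0.137] [253.  86.] 50
scene wood_knob 0.52 [245. 212.  16.  19.] [ 0.568 -0.221] [47. 72.] 175
scene black_knob 0.7 [209. 207.  16.  20.] [ 0.557 -0.345] [75. 47.] 14
scene black_knob 0.57 [321. 177.  12.  23.] [0.431 0.075] [113.  22.] 16
scene drawer_front 0.7 [318. 224.  94.   6.] [0.627 0.048] [ 27. 323.] 91
scene drawer_front 0.34 [346. 184.  58.  38.] [0.488 0.133] [262.  93.] 48
scene rail_inner 0.75 [345. 184.  56.  39.] [0.49  0.134] [265.  97.] 49
scene rail_tip 0.72 [325. 176.  12.  31.] [0.429 0.072] [128.  34.] 15
```

```bash
python3 - <<'E'
from h import *
p,st=shot("top"); c=p["pixels"][140:260,230:370,::-1]; a=cv2.resize(c,None,fx=5,fy=5,interpolation=cv2.INTER_CUBIC); cv2.imwrite("pics/c1.png",a)
p,st=shot("scene"); c=p["pixels"][155:245,255:385,::-1]; a=cv2.resize(c,None,fx=6,fy=6,interpolation=cv2.INTER_CUBIC); cv2.imwrite("pics/c2.png",a)
E
```

```text
(no output)
```

View pics/c1.png

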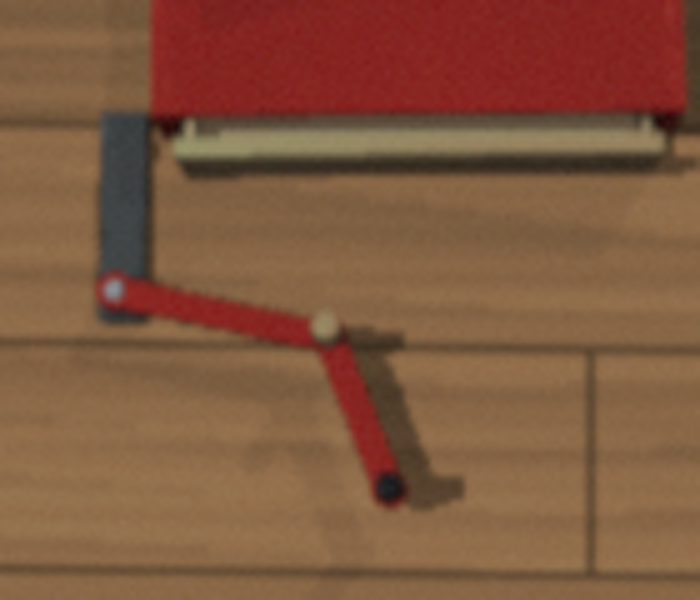

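View pics/c2.png

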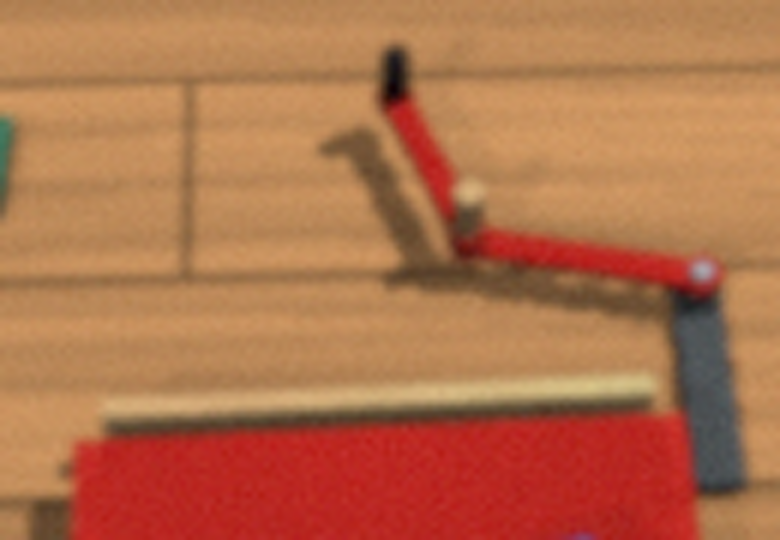

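```bash
python3 - <<'E'
from h import *
pt,_=shot("top"); ps,_=shot("scene")
T=lambda x,y:((x+.5)/5-.5+230,(y+.5)/5-.5+140)
S=lambda x,y:((x+.5)/6-.5+255,(y+.5)/6-.5+155)
pts={"pivot":(T(114,289),S(703,270),.041),"wood":(T(324,323),S(470,188),.092),"black":(T(388,487),S(395,54),.092),
"frontL":(T(176,158),S(655,376),.068),"frontR":(T(664,154),S(104,403),.068),"carcL":(T(152,117),S(685,415),.07),"carcR":(T(686,114),S(77,443),.07)}
R={}
for n,(a,b,z) in pts.items():
    x1=px2w(pt,a,z);x2=px2w(ps,b,z);x3=tri([ray(pt,a),ray(ps,b)]);print(n,x1.round(4),x2.round(4),x3.round(4)); R[n]=(x1+x2)/2
E
```

```text
pivot [0.5655 0.2393 0.041 ] [0.5638 0.2412 0.041 ] [0.5652 0.2399 0.0433]
wood [0.5378 0.1026 0.092 ] [0.5354 0.1041 0.092 ] [0.5374 0.1032 0.0951]
black [0.4384 0.062  0.092 ] [0.4389 0.0635 0.092 ] [0.4384 0.0628 0.0913]
frontL [0.6453 0.1993 0.068 ] [0.6486 0.2038 0.068 ] [0.6464 0.2021 0.0637]
frontR [ 0.652  -0.1088  0.068 ] [ 0.6573 -0.1058  0.068 ] [ 0.6536 -0.1081  0.0612]
carcL [0.6712 0.2151 0.07  ] [0.6748 0.2182 0.07  ] [0.6724 0.2173 0.0653]
carcR [ 0.6778 -0.1227  0.07  ] [ 0.6831 -0.1198  0.07  ] [ 0.6795 -0.1221  0.0631]
```

Candidates in the top picture are the books green (390,234), blue (432,202), yellow (435,240) and orange (396,198). The look-alikes are pink (406,265) and (449,279), plus the copper tin (398,166). The black knob is at about (308,238), the wooden one at (295,205), and the pivot at (253,198).

The tip angle is about 0.98 and the inner angle about 0.22. The close crop confirms the rail.

```bash
python3 -m creep '[{"claw":100,"delta_pos":[1.59,-5.5,-0.5],"delta_rot":[0,0,0.082]},{"claw":100,"delta_pos":[1.59,-5.5,-0.5],"delta_rot":[0,0,0.082]},{"claw":100,"delta_pos":[1.59,-5.5,-0.5],"delta_rot":[0,0,0.082]},{"claw":100,"delta_pos":[1.59,-5.5,-0.5],"delta_rot":[0,0,0.082]},{"claw":100,"delta_pos":[1.59,-5.5,-0.5],"delta_rot":[0,0,0.082]},{"claw":80,"delta_pos":[1.59,-5.5,-0.5],"delta_rot":[0,0,0.082]},{"claw":60,"delta_pos":[1.59,-5.5,-0.5],"delta_rot":[0,0,0.082]},{"claw":50,"delta_pos":[1.59,-5.5,-0.5],"delta_rot":[0,0,0.082]},{"claw":50,"delta_pos":[1.59,-5.5,-0.5],"delta_rot":[0,0,0.082]},{"claw":50,"delta_pos":[1.59,-5.5,-0.5],"delta_rot":[0,0,0.082]},{"claw":50,"delta_pos":[0,0,0],"delta_rot":[0,0,0]},{"claw":50,"delta_pos":[0,0,0],"delta_rot":[0,0,0]}]'
python3 - <<'E'
from h import *
p,st=shot("wrist","w1"); print(w2px(p,[.4384,.0625,.092],st),w2px(p,[.537,.103,.092],st), st["joint_positions"],st["orientation"])
E
```

```text
t: 3.35
tcp_pos: [0.4389, 0.0644, 0.1759]
orientation: [3.141, 0.0, -2.751]
ft_force: [-0.6, 0.2, -0.3]
grip_width: 0.498
[319.56421758 201.16294332] [319.69350784 300.51929697] [-8.41199235e-02 -1.96006167e-01  2.17104490e+00  5.42598319e-04
  1.16672030e+00 -2.04600642e+00] [ 3.14107292e+00  8.02505261e-05 -2.75071588e+00]
```

View pics/w1.png

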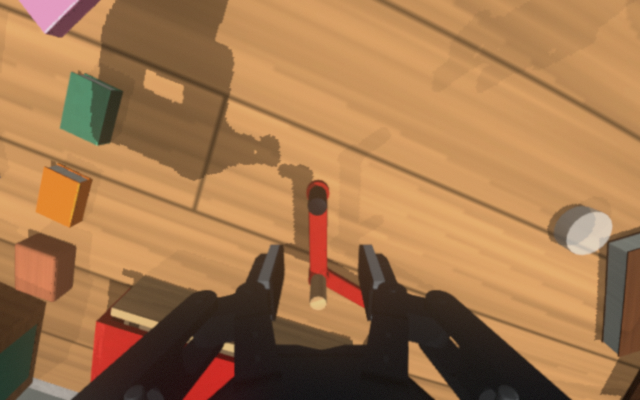

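```bash
python3 -m creep '[{"claw":50,"delta_pos":[-0.05,-0.2,-3],"delta_rot":[0,0,0]},{"claw":50,"delta_pos":[0,0,-3],"delta_rot":[0,0,0]},{"claw":50,"delta_pos":[0,0,-2.8],"delta_rot":[0,0,0]},{"claw":28,"delta_pos":[0,0,0],"delta_rot":[0,0,0]},{"claw":28,"delta_pos":[0,0,0],"delta_rot":[0,0,0]},{"claw":28,"delta_pos":[0,0,0],"delta_rot":[0,0,0]}]'
python3 - <<'E'
import numpy as np
w=np.array([.537,.103]);r=.105
prev=None
N=21
for i in range(N+1):
    a=np.deg2rad(-157.7-125*i/N)
    p=w+r*np.array([np.cos(a),np.sin(a)])
    if prev is not None: print(i,((p-prev)*100).round(2),np.round(p,3))
    prev=p
print(np.deg2rad(125/N))
E
```

```text
t: 4.15
tcp_pos: [0.4397, 0.0625, 0.0895]
orientation: [-3.14, 0.003, -2.749]
ft_force: [0.4, 0.1, -0.2]
grip_width: 0.284
1 [-0.36  1.03] [0.436 0.073]
2 [-0.25  1.06] [0.434 0.084]
3 [-0.14  1.08] [0.432 0.095]
4 [-0.03  1.09] [0.432 0.106]
5 [0.09 1.09] [0.433 0.117]
6 [0.2  1.07] [0.435 0.127]
7 [0.31 1.05] [0.438 0.138]
8 [0.41 1.01] [0.442 0.148]
9 [0.52 0.96] [0.447 0.158]
10 [0.61 0.9 ] [0.453 0.167]
11 [0.7  0.83] [0.46  0.175]
12 [0.79 0.76] [0.468 0.182]
13 [0.86 0.67] [0.477 0.189]
14 [0.93 0.58] [0.486 0.195]
15 [0.98 0.48] [0.496 0.2  ]
16 [1.02 0.37] [0.506 0.203]
17 [1.06 0.27] [0.517 0.206]
18 [1.08 0.15] [0.528 0.208]
19 [1.09 0.04] [0.538 0.208]
20 [ 1.09 -0.07] [0.549 0.207]
21 [ 1.07 -0.18] [0.56  0.205]
0.10388864595204343
```

```bash
python3 -m creep '[{"claw":28,"delta_pos":[-0.46,1.03,0],"delta_rot":[0,0,-0.104]},{"claw":28,"delta_pos":[-0.25,1.06,0],"delta_rot":[0,0,-0.104]},{"claw":28,"delta_pos":[-0.14,1.08,0],"delta_rot":[0,0,-0.104]},{"claw":28,"delta_pos":[-0.03,1.09,0],"delta_rot":[0,0,-0.104]},{"claw":28,"delta_pos":[0.09,1.09,0],"delta_rot":[0,0,-0.104]},{"claw":28,"delta_pos":[0.2,1.07,0],"delta_rot":[0,0,-0.104]},{"claw":28,"delta_pos":[0.31,1.05,0],"delta_rot":[0,0,-0.104]},{"claw":28,"delta_pos":[0.41,1.01,0],"delta_rot":[0,0,-0.104]},{"claw":28,"delta_pos":[0.52,0.96,0],"delta_rot":[0,0,-0.104]},{"claw":28,"delta_pos":[0.61,0.9,0],"delta_rot":[0,0,-0.104]},{"claw":28,"delta_pos":[0.7,0.83,0],"delta_rot":[0,0,-0.104]}]'
python3 - <<'E'
from h import *
p,st=shot("top","t2");cv2.imwrite("pics/t2c.png",cv2.resize(p["pixels"][140:260,230:370,::-1],None,fx=5,fy=5,interpolation=cv2.INTER_CUBIC))
E
```

```text
t: 5.52
tcp_pos: [0.4591, 0.1744, 0.0891]
orientation: [3.14, 0.001, 2.386]
ft_force: [-0.2, 0.1, -0.0]
grip_width: 0.274
```

View pics/t2c.png

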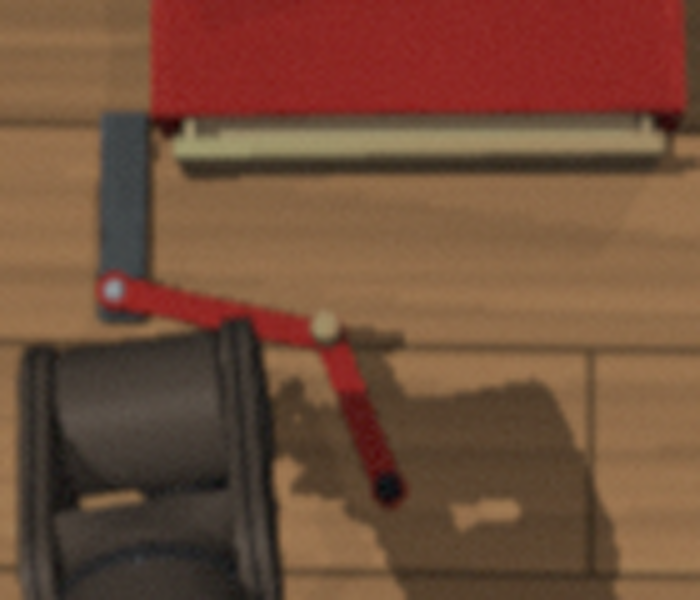

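```bash
python3 - <<'E'
from h import *
p,st=shot("wrist","w3"); print(w2px(p,[.4384,.0625,.092],st),w2px(p,[.537,.103,.092],st))
T=Ro.from_euler('xyz',st["orientation"]).as_matrix()
for d in (0,.006,.025): print(d,w2px(p,np.array(st["tcp_pos"])+T@[0,0,d],st))
for y in (-.012,.012): print(y,w2px(p,np.array(st["tcp_pos"])+T@[0,y,.006],st))
q,_=shot("scene");cv2.imwrite("pics/s3c.png",cv2.resize(q["pixels"][120:245,255:385,::-1],None,fx=5,fy=4.5,interpolation=cv2.INTER_CUBIC))
E
```

```text
[176.37490976 332.57915685] [320.61424569 379.79271424]
0 [319.49096278 250.42534043]
0.006 [319.52005074 245.58634872]
0.025 [319.60097364 232.14569646]
-0.012 [300.13304179 245.60463111]
0.012 [338.90542586 245.55061611]
```

View pics/w3.png

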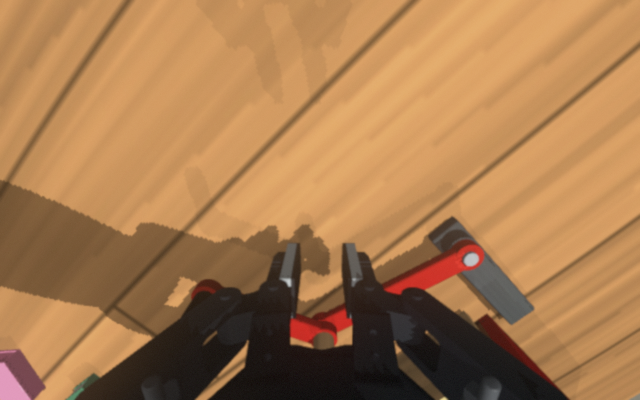

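View pics/s3c.png

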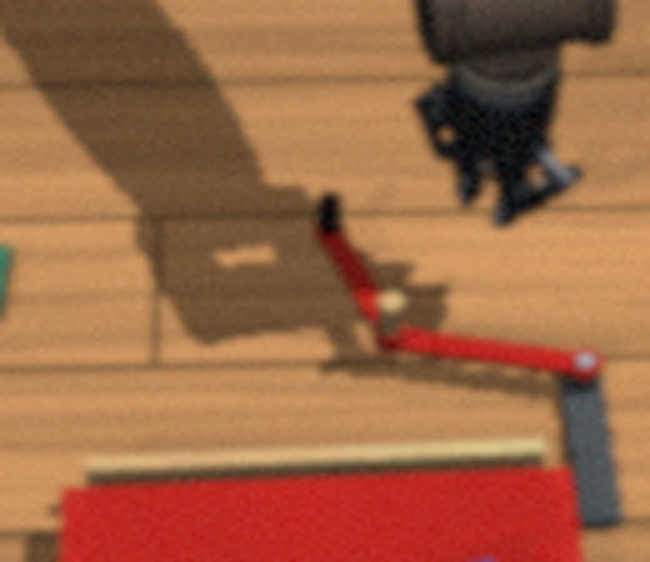

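```bash
python3 - <<'E'
from h import *
p,st=shot("wrist"); q,_=shot("scene"); t,_=shot("top")
print(arm.state()["tcp_pos"],arm.state()["orientation"],arm.state()["joint_positions"])
for n,X in dict(pivot=(.565,.240,.041),wood=(.537,.103,.092),black=(.4384,.0625,.092)).items(): print(n,w2px(p,X,st))
tc=np.array(st["tcp_pos"])
for dz in (-.025,0,.05): print(w2px(q,tc+[0,0,dz]),w2px(t,tc+[0,0,dz]))
for n,im in (("q",q),("t",t)): cv2.imwrite(f"pics/x{n}.png",im["pixels"][:,:,::-1])
E
```

```text
[0.45803958 0.17370419 0.08815874] [3.14133233e+00 2.90139264e-04 2.39083706e+00] [ 1.55055900e-01  4.10597794e-02  2.12910349e+00 -8.19975420e-05
  9.71045502e-01 -6.64938600e-01]
pivot [468.53012596 255.71622685]
wood [321.45334691 380.86443144]
black [177.303145   332.52447541]
[351.20540878 171.89531582] [271.13366906 230.54794532]
[351.6301969  167.89176112] [270.29291291 229.85126421]
[352.51680684 159.54115636] [268.50887225 228.37282451]
```

View pics/xq.png

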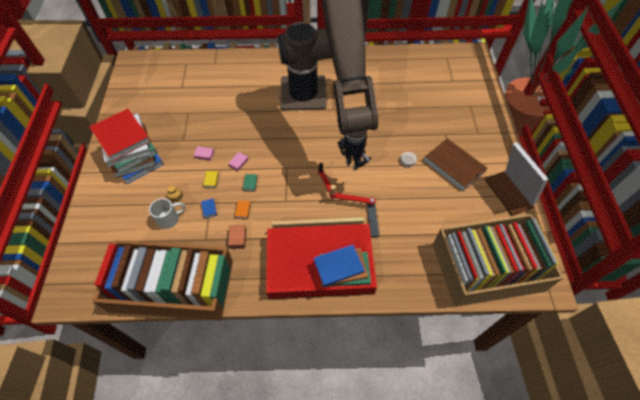

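View pics/xt.png

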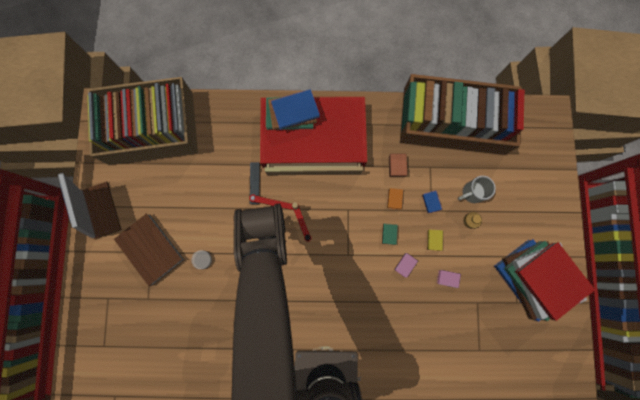

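```bash
cat > /tmp/a.py <<'E'
from h import *
p,st=shot("wrist"); print(st["grip_width"])
T=Ro.from_euler('xyz',st["orientation"]).as_matrix()
for d in (-.015,0,.01,.025): print(d,[w2px(p,np.array(st["tcp_pos"])+T@[x,y,d],st).round() for x in (-.011,.011) for y in (-.012,.012)])
cv2.imwrite("pics/w4c.png",cv2.resize(p["pixels"][200:350,220:420,::-1],None,fx=4,fy=4))
E
python3 /tmp/a.py
```

```text
0.28157633534451443
-0.015 [array([298., 281.]), array([341., 281.]), array([297., 246.]), array([342., 246.])]
0 [array([300., 266.]), array([339., 266.]), array([299., 234.]), array([340., 234.])]
0.01 [array([301., 258.]), array([338., 258.]), array([300., 227.]), array([339., 227.])]
0.025 [array([302., 246.]), array([337., 246.]), array([302., 217.]), array([337., 217.])]
```

View pics/w4c.png

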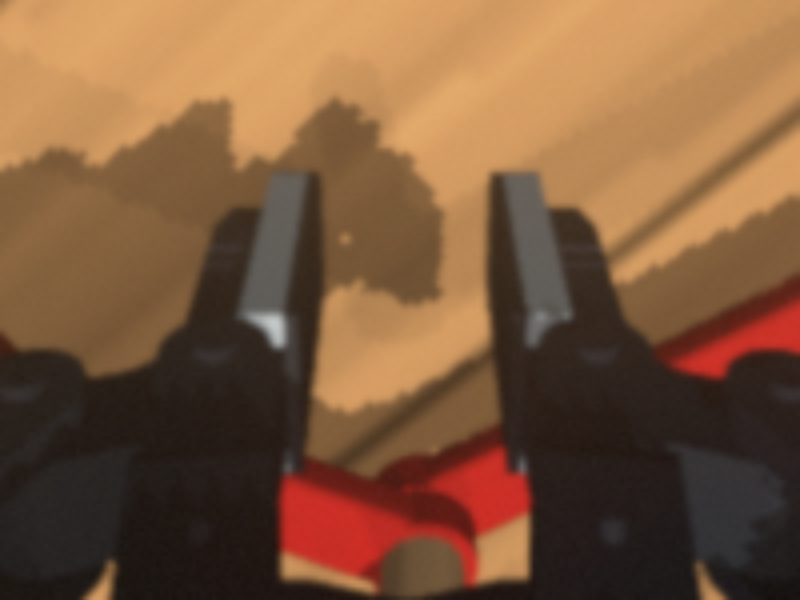

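```bash
python3 -m creep '[{"claw":50,"delta_pos":[0,0,3],"delta_rot":[0,0,0]},{"claw":50,"delta_pos":[0,0,2.5],"delta_rot":[0,0,0.143]},{"claw":50,"delta_pos":[-0.32,-1.86,0],"delta_rot":[0,0,0.143]},{"claw":50,"delta_pos":[-0.32,-1.86,0],"delta_rot":[0,0,0.143]},{"claw":50,"delta_pos":[-0.32,-1.86,0],"delta_rot":[0,0,0.143]},{"claw":50,"delta_pos":[-0.32,-1.86,0],"delta_rot":[0,0,0.143]},{"claw":50,"delta_pos":[-0.32,-1.86,0],"delta_rot":[0,0,0.143]},{"claw":50,"delta_pos":[-0.32,-1.86,0],"delta_rot":[0,0,0.143]},{"claw":50,"delta_pos":[0,0,0],"delta_rot":[0,0,0.143]},{"claw":50,"delta_pos":[0,0,0],"delta_rot":[0,0,0]},{"claw":50,"delta_pos":[0,0,-3],"delta_rot":[0,0,0]},{"claw":50,"delta_pos":[0,0,-2.7],"delta_rot":[0,0,0]},{"claw":50,"delta_pos":[0,0,0],"delta_rot":[0,0,0]}]'
python3 - <<'E'
from h import *
p,st=shot("wrist"); print(w2px(p,[.4384,.0625,.092],st),w2px(p,[.4384,.0625,.052],st))
cv2.imwrite("pics/w5c.png",cv2.resize(p["pixels"][150:350,220:420,::-1],None,fx=3,fy=3))
E
```

```text
t: 7.5
tcp_pos: [0.4368, 0.0626, 0.0838]
orientation: [3.139, -0.005, -2.751]
ft_force: [0.5, 1.1, 0.5]
grip_width: 0.502
[320.59746061 259.2606133 ] [320.47770348 229.54087969]
```

View pics/w5c.png

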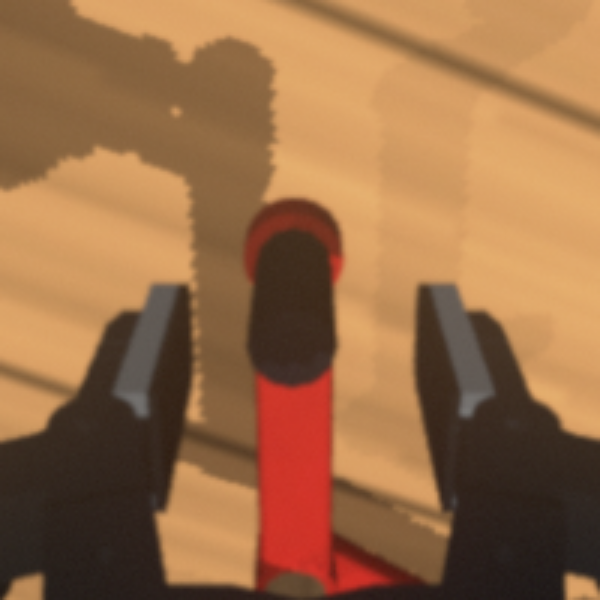

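```bash
python3 -m creep '[{"claw":50,"delta_pos":[0,0,-0.6],"delta_rot":[0,0,0]},{"claw":10,"delta_pos":[0,0,0],"delta_rot":[0,0,0]},{"claw":10,"delta_pos":[0,0,0],"delta_rot":[0,0,0]},{"claw":10,"delta_pos":[0,0,0],"delta_rot":[0,0,0]},{"claw":10,"delta_pos":[0,0,0],"delta_rot":[0,0,0]}]'
python3 - <<'E'
from h import *
p,st=shot("wrist")
cv2.imwrite("pics/w6c.png",cv2.resize(p["pixels"][150:350,220:420,::-1],None,fx=3,fy=3))
E
```

```text
t: 8.18
tcp_pos: [0.4393, 0.0622, 0.0805]
orientation: [-3.141, 0.001, -2.749]
ft_force: [-1.9, -1.2, 4.4]
grip_width: 0.165
```

View pics/w6c.png

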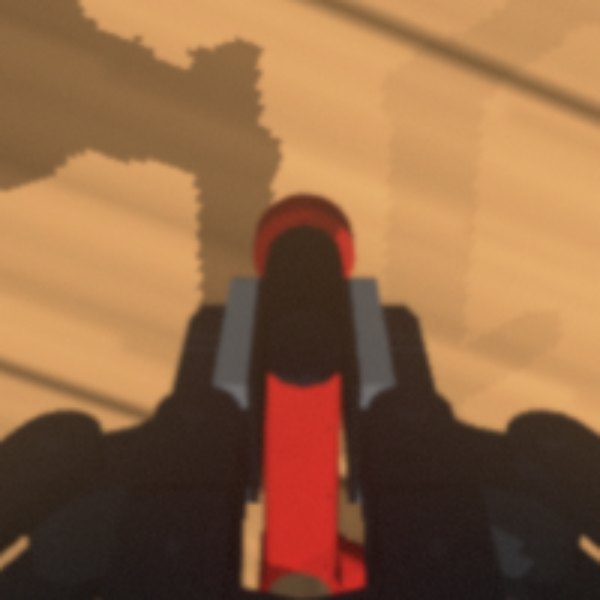

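```bash
python3 - <<'E'
from h import *
p,st=shot("wrist")
T=Ro.from_euler('xyz',st["orientation"]).as_matrix()
X=px2w(p,(321.5,266),.092,st); print(X, T.T@(X-st["tcp_pos"]),st["tcp_pos"],arm.state()["grip_width"])
E
```

```text
[0.44291397 0.06351646 0.092     ] [-0.00381612 -0.00013869 -0.01147506] [0.43934459 0.06218361 0.08052211] 0.16589867399933195
```

```bash
python3 -m creep '[{"claw":10,"delta_pos":[-0.36,1.03,0],"delta_rot":[0,0,-0.104]},{"claw":10,"delta_pos":[-0.25,1.06,0],"delta_rot":[0,0,-0.104]},{"claw":10,"delta_pos":[-0.14,1.08,0],"delta_rot":[0,0,-0.104]},{"claw":10,"delta_pos":[-0.03,1.09,0],"delta_rot":[0,0,-0.104]}]'
python3 - <<'E'
from h import *
p,st=shot("top","t7");cv2.imwrite("pics/t7c.png",cv2.resize(p["pixels"][140:260,230:370,::-1],None,fx=5,fy=5,interpolation=cv2.INTER_CUBIC))
p,st=shot("wrist")
cv2.imwrite("pics/w7c.png",cv2.resize(p["pixels"][150:350,220:420,::-1],None,fx=3,fy=3))
E
```

```text
t: 8.78
tcp_pos: [0.4316, 0.1053, 0.0806]
orientation: [3.142, 0.001, 3.115]
ft_force: [-0.5, 0.2, 5.0]
grip_width: 0.162
```

View pics/w7c.png

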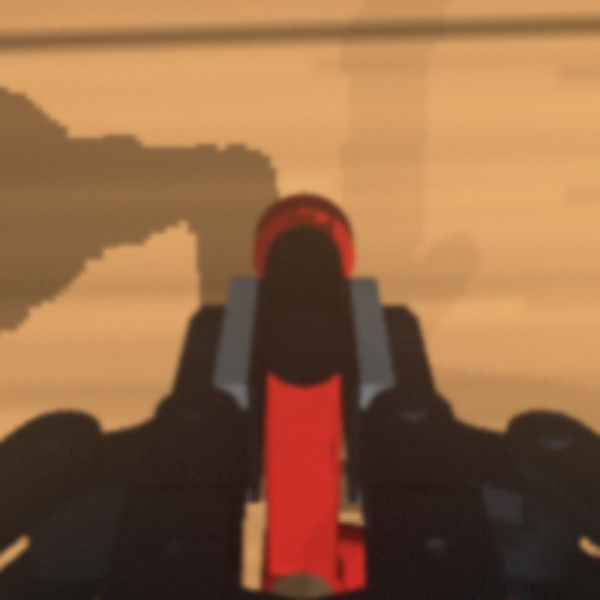

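View pics/t7c.png

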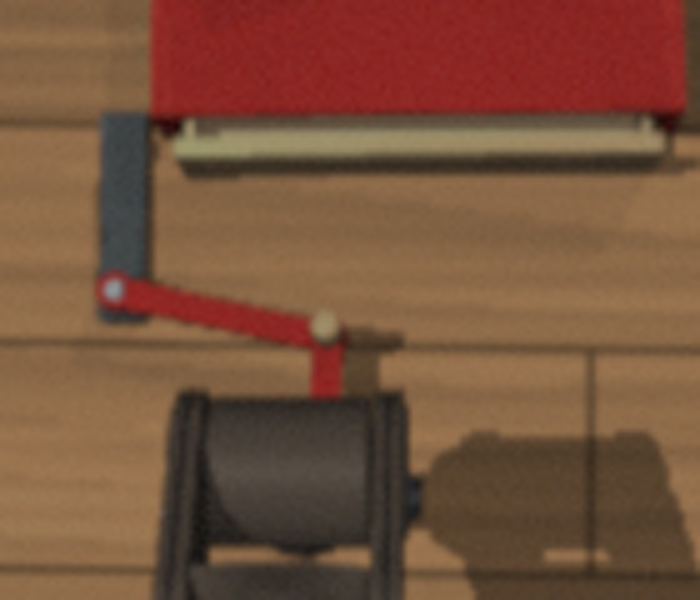

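The grip holds and the tip leaf is turning while the wooden knob stays at crop (324,325). I'll continue to the stop.

```bash
python3 -m creep '[{"claw":10,"delta_pos":[0.09,1.09,0],"delta_rot":[0,0,-0.104]},{"claw":10,"delta_pos":[0.2,1.07,0],"delta_rot":[0,0,-0.104]},{"claw":10,"delta_pos":[0.31,1.05,0],"delta_rot":[0,0,-0.104]},{"claw":10,"delta_pos":[0.41,1.01,0],"delta_rot":[0,0,-0.104]},{"claw":10,"delta_pos":[0.52,0.96,0],"delta_rot":[0,0,-0.104]},{"claw":10,"delta_pos":[0.61,0.9,0],"delta_rot":[0,0,-0.104]},{"claw":10,"delta_pos":[0.7,0.83,0],"delta_rot":[0,0,-0.104]},{"claw":10,"delta_pos":[0.79,0.76,0],"delta_rot":[0,0,-0.104]},{"claw":10,"delta_pos":[0.86,0.67,0],"delta_rot":[0,0,-0.104]},{"claw":10,"delta_pos":[0.93,0.58,0],"delta_rot":[0,0,-0.104]},{"claw":10,"delta_pos":[0.98,0.48,0],"delta_rot":[0,0,-0.104]},{"claw":10,"delta_pos":[1.02,0.37,0],"delta_rot":[0,0,-0.104]},{"claw":10,"delta_pos":[1.06,0.27,0],"delta_rot":[0,0,-0.104]},{"claw":10,"delta_pos":[1.08,0.15,0],"delta_rot":[0,0,-0.104]}]'
python3 - <<'E'
from h import *
p,st=shot("top","t8");cv2.imwrite("pics/t8c.png",cv2.resize(p["pixels"][140:260,230:370,::-1],None,fx=5,fy=5,interpolation=cv2.INTER_CUBIC))
p,st=shot("wrist","w8")
E
```

```text
t: 10.62
tcp_pos: [0.528, 0.2098, 0.0808]
orientation: [3.138, -0.006, 1.659]
ft_force: [0.4, 8.9, 3.7]
grip_width: 0.158
```

View pics/w8.png

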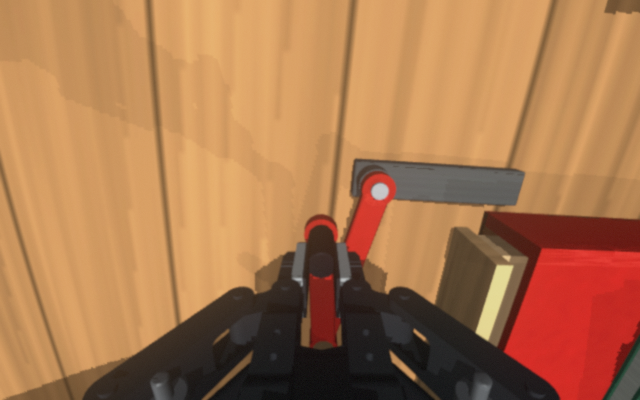

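```bash
python3 -m creep '[{"claw":10,"delta_pos":[1.09,0.15,0],"delta_rot":[0,0,-0.104]},{"claw":10,"delta_pos":[1.09,0.03,0],"delta_rot":[0,0,-0.104]},{"claw":10,"delta_pos":[0.54,-0.03,0],"delta_rot":[0,0,-0.052]}]'; python3 -m creep '[{"claw":10,"delta_pos":[0.3,-0.02,0],"delta_rot":[0,0,-0.03]}]';python3 -m creep '[{"claw":10,"delta_pos":[0.3,-0.02,0],"delta_rot":[0,0,-0.03]}]'
python3 - <<'E'
from h import *
p,st=shot("top","t9");cv2.imwrite("pics/t9c.png",cv2.resize(p["pixels"][140:260,230:370,::-1],None,fx=5,fy=5,interpolation=cv2.INTER_CUBIC))
p,st=shot("wrist","w9")
E
```

```text
t: 11.1
tcp_pos: [0.556, 0.2095, 0.0808]
orientation: [3.137, -0.004, 1.402]
ft_force: [1.9, 3.2, 2.4]
grip_width: 0.166
t: 11.22
tcp_pos: [0.5577, 0.2092, 0.0807]
orientation: [3.141, -0.003, 1.372]
ft_force: [-3.9, 5.2, 7.3]
grip_width: 0.159
t: 11.35
tcp_pos: [0.5581, 0.2092, 0.0805]
orientation: [-3.135, -0.001, 1.343]
ft_force: [-10.0, 5.4, 11.4]
grip_width: 0.162
```

View pics/w9.png

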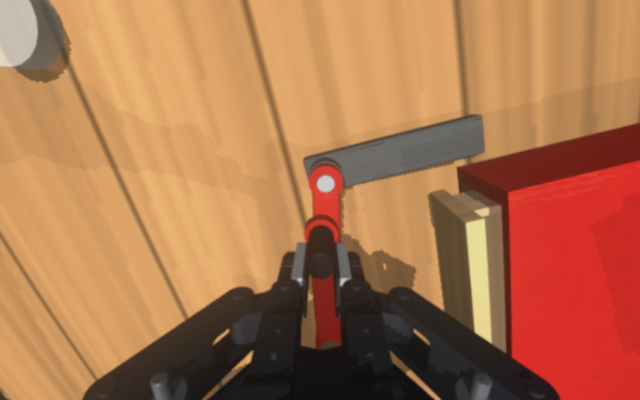

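View pics/t9c.png

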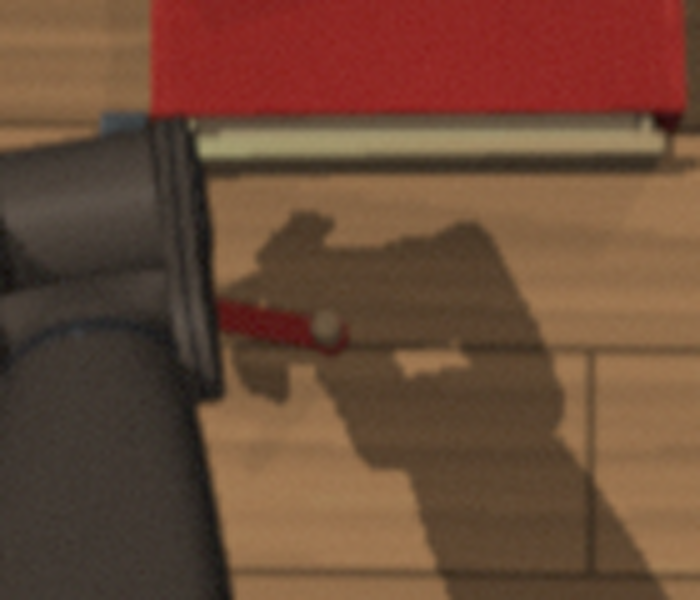

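```bash
python3 -m creep '[{"claw":10,"delta_pos":[-0.4,0,0],"delta_rot":[0,0,0]},{"claw":40,"delta_pos":[0,0,0],"delta_rot":[0,0,0]},{"claw":50,"delta_pos":[0,0,0],"delta_rot":[0,0,0]},{"claw":50,"delta_pos":[0,0,3.5],"delta_rot":[0,0,0]},{"claw":50,"delta_pos":[0,0,4],"delta_rot":[0,0,0]},{"claw":50,"delta_pos":[0,0,0],"delta_rot":[0,0,0.18]},{"claw":50,"delta_pos":[-0.2,-1.06,0],"delta_rot":[0,0,0.18]},{"claw":50,"delta_pos":[-0.2,-1.06,0],"delta_rot":[0,0,0.18]},{"claw":50,"delta_pos":[-0.2,-1.06,0],"delta_rot":[0,0,0.18]},{"claw":50,"delta_pos":[-0.2,-1.06,0],"delta_rot":[0,0,0.18]},{"claw":50,"delta_pos":[-0.2,-1.06,0],"delta_rot":[0,0,0.18]},{"claw":50,"delta_pos":[-0.2,-1.06,0],"delta_rot":[0,0,0.18]},{"claw":50,"delta_pos":[-0.2,-1.06,0],"delta_rot":[0,0,0.18]},{"claw":50,"delta_pos":[-0.2,-1.06,0],"delta_rot":[0,0,0.18]},{"claw":50,"delta_pos":[-0.2,-1.06,0],"delta_rot":[0,0,0.18]},{"claw":50,"delta_pos":[-0.2,-1.06,0],"delta_rot":[0,0,0.18]},{"claw":50,"delta_pos":[0,0,0],"delta_rot":[0,0,0.18]},{"claw":50,"delta_pos":[0,0,0],"delta_rot":[0,0,0.18]},{"claw":50,"delta_pos":[0,0,0],"delta_rot":[0,0,0.18]},{"claw":50,"delta_pos":[0,0,0],"delta_rot":[0,0,0.18]}]'
python3 -m creep '[{"claw":50,"delta_pos":[0,0,0],"delta_rot":[0,0,0.18]},{"claw":50,"delta_pos":[0,0,0],"delta_rot":[0,0,0]}]'
python3 - <<'E'
from h import *
p,st=shot("top");cv2.imwrite("pics/t10c.png",cv2.resize(p["pixels"][140:260,230:370,::-1],None,fx=5,fy=5,interpolation=cv2.INTER_CUBIC))
p,st=shot("wrist","w10"); print(st["joint_positions"],w2px(p,[.537,.103,.092],st),w2px(p,[.558,.209,.092],st),st["tcp_pos"],np.rad2deg(st["orientation"]))
E
```

```text
t: 13.95
tcp_pos: [0.5353, 0.1013, 0.1539]
orientation: [3.14, -0.002, -2.236]
ft_force: [-0.1, -0.8, 0.1]
grip_width: 0.502
t: 14.2
tcp_pos: [0.5354, 0.1014, 0.154]
orientation: [3.14, -0.001, -2.064]
ft_force: [-0.0, 0.2, -1.1]
grip_width: 0.5
[ 1.25252983e-03  7.32148310e-02  1.95862085e+00 -2.84147904e-04
  1.11123122e+00 -2.64621535e+00] [321.40711985 214.57218349] [355.2348263  316.33581479] [0.53546395 0.10150588 0.15417099] [ 1.79932616e+02 -5.29814270e-02 -1.18304001e+02]
```

View pics/w10.png

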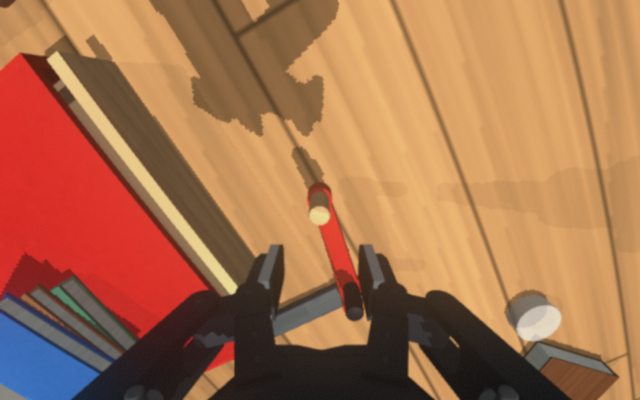

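View pics/t10c.png

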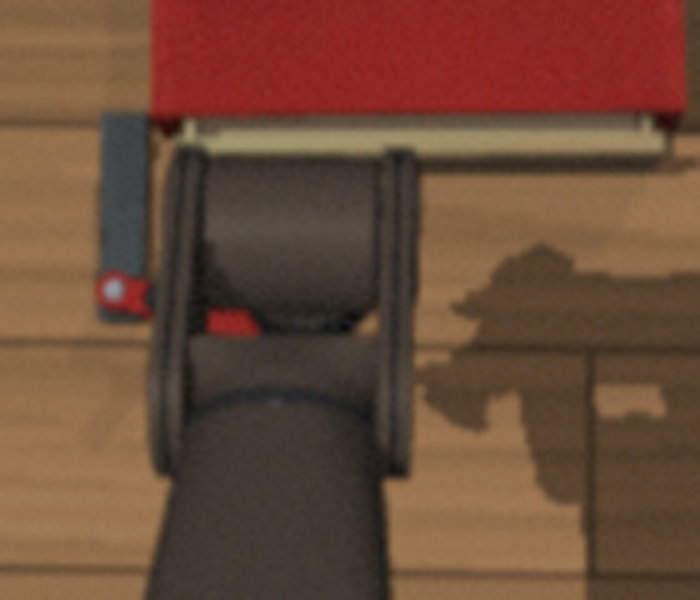

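```bash
python3 -m creep '[{"claw":50,"delta_pos":[0.15,0.2,-3.5],"delta_rot":[0,0,0]},{"claw":50,"delta_pos":[0,0,-3.5],"delta_rot":[0,0,0]},{"claw":10,"delta_pos":[0,0,0],"delta_rot":[0,0,0]},{"claw":10,"delta_pos":[0,0,0],"delta_rot":[0,0,0]},{"claw":10,"delta_pos":[0,0,0],"delta_rot":[0,0,0]},{"claw":10,"delta_pos":[0,0,0],"delta_rot":[0,0,0]}]'
python3 - <<'E'
from h import *
p,st=shot("wrist")
cv2.imwrite("pics/w11c.png",cv2.resize(p["pixels"][150:350,220:420,::-1],None,fx=3,fy=3))
w=np.array([.565,.240]);r=.140
a0=-101.6; N=26; prev=None
for i in range(N+1):
    a=np.deg2rad(a0-160.5*i/N)
    p=w+r*np.array([np.cos(a),np.sin(a)])
    if prev is not None: print(i,((p-prev)*100).round(2).tolist(),np.round(p,3))
    prev=p
print(np.deg2rad(160/N))
E
```

```text
t: 15.05
tcp_pos: [0.5371, 0.1036, 0.0846]
orientation: [3.142, -0.001, -2.062]
ft_force: [1.8, -2.3, -9.7]
grip_width: 0.144
1 [-1.46, 0.38] [0.522 0.107]
2 [-1.41, 0.54] [0.508 0.112]
3 [-1.34, 0.69] [0.495 0.119]
4 [-1.26, 0.83] [0.482 0.127]
5 [-1.17, 0.96] [0.47  0.137]
6 [-1.06, 1.08] [0.46  0.147]
7 [-0.93, 1.18] [0.451 0.159]
8 [-0.8, 1.28] [0.443 0.172]
9 [-0.66, 1.36] [0.436 0.186]
10 [-0.51, 1.42] [0.431 0.2  ]
11 [-0.35, 1.47] [0.427 0.214]
12 [-0.19, 1.5] [0.425 0.229]
13 [-0.03, 1.51] [0.425 0.245]
14 [0.13, 1.5] [0.426 0.26 ]
15 [0.29, 1.48] [0.429 0.274]
16 [0.45, 1.44] [0.434 0.289]
17 [0.6, 1.38] [0.44  0.303]
18 [0.75, 1.31] [0.447 0.316]
19 [0.88, 1.22] [0.456 0.328]
20 [1.01, 1.12] [0.466 0.339]
21 [1.12, 1.01] [0.477 0.349]
22 [1.22, 0.88] [0.49  0.358]
23 [1.31, 0.74] [0.503 0.365]
24 [1.38, 0.6] [0.517 0.371]
25 [1.44, 0.44] [0.531 0.376]
26 [1.48, 0.29] [0.546 0.379]
0.1074048770458049
```

View pics/w11c.png

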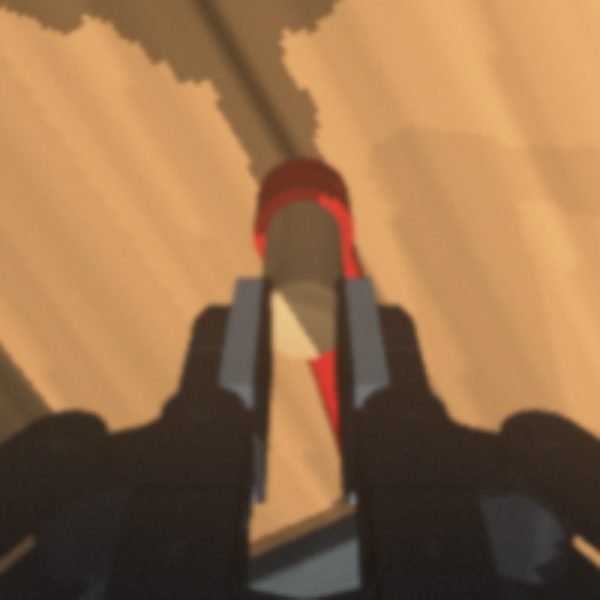

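```bash
python3 -m creep '[{"claw":10,"delta_pos":[-1.46,0.38,0.1],"delta_rot":[0,0,-0.098]},{"claw":10,"delta_pos":[-1.41,0.54,0],"delta_rot":[0,0,-0.098]},{"claw":10,"delta_pos":[-1.34,0.69,0],"delta_rot":[0,0,-0.098]},{"claw":10,"delta_pos":[-1.26,0.83,0],"delta_rot":[0,0,-0.098]},{"claw":10,"delta_pos":[-1.17,0.96,0],"delta_rot":[0,0,-0.098]},{"claw":10,"delta_pos":[-1.06,1.08,0],"delta_rot":[0,0,-0.098]},{"claw":10,"delta_pos":[-0.93,1.18,0],"delta_rot":[0,0,-0.098]}]'
python3 - <<'E'
from h import *
p,st=shot("wrist","w12")
E
```

```text
t: 15.98
tcp_pos: [0.4523, 0.1613, 0.0849]
orientation: [-3.141, 0.007, -2.753]
ft_force: [10.9, 0.8, -21.7]
grip_width: 0.142
```

View pics/w12.png

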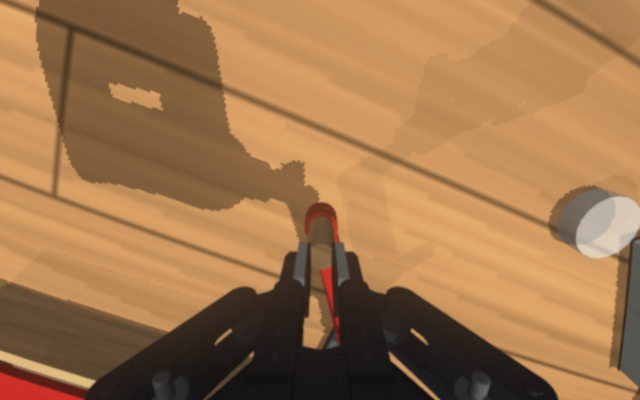

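```bash
python3 -m creep '[{"claw":10,"delta_pos":[-0.75,1.28,-0.2],"delta_rot":[0,0,-0.098]},{"claw":10,"delta_pos":[-0.6,1.36,0],"delta_rot":[0,0,-0.098]},{"claw":10,"delta_pos":[-0.46,1.42,0],"delta_rot":[0,0,-0.098]},{"claw":10,"delta_pos":[-0.35,1.47,0],"delta_rot":[0,0,-0.098]},{"claw":10,"delta_pos":[-0.19,1.5,0],"delta_rot":[0,0,-0.098]},{"claw":10,"delta_pos":[-0.03,1.51,0],"delta_rot":[0,0,-0.098]}]'; python3 -m creep '[{"claw":10,"delta_pos":[0.13,1.5,0],"delta_rot":[0,0,-0.098]},{"claw":10,"delta_pos":[0.29,1.48,0],"delta_rot":[0,0,-0.098]},{"claw":10,"delta_pos":[0.45,1.44,0],"delta_rot":[0,0,-0.098]},{"claw":10,"delta_pos":[0.6,1.38,0],"delta_rot":[0,0,-0.098]}]'
```

```text
t: 16.77
tcp_pos: [0.4283, 0.2452, 0.0845]
orientation: [-3.14, 0.003, 2.943]
ft_force: [4.6, -6.8, -8.7]
grip_width: 0.137
t: 17.27
tcp_pos: [0.4429, 0.3023, 0.0844]
orientation: [-3.138, 0.003, 2.551]
ft_force: [2.8, -9.3, -5.8]
grip_width: 0.137
```

```bash
python3 -m creep '[{"claw":10,"delta_pos":[0.75,1.31,0],"delta_rot":[0,0,-0.098]},{"claw":10,"delta_pos":[0.88,1.22,0],"delta_rot":[0,0,-0.098]},{"claw":10,"delta_pos":[1.01,1.12,0],"delta_rot":[0,0,-0.098]},{"claw":10,"delta_pos":[1.12,1.01,0],"delta_rot":[0,0,-0.098]},{"claw":10,"delta_pos":[1.22,0.88,0],"delta_rot":[0,0,-0.098]},{"claw":10,"delta_pos":[1.31,0.74,0],"delta_rot":[0,0,-0.098]},{"claw":10,"delta_pos":[1.38,0.6,0],"delta_rot":[0,0,-0.098]}]'; python3 -m creep '[{"claw":10,"delta_pos":[1.44,0.44,0],"delta_rot":[0,0,-0.098]}]'; python3 -m creep '[{"claw":10,"delta_pos":[0.8,0.2,0],"delta_rot":[0,0,-0.05]}]'
```

```text
t: 18.15
tcp_pos: [0.5172, 0.3704, 0.0842]
orientation: [-3.133, 0.003, 1.863]
ft_force: [-9.7, 5.0, 3.6]
grip_width: 0.14
t: 18.27
tcp_pos: [0.5326, 0.3768, 0.0844]
orientation: [-3.139, 0.0, 1.768]
ft_force: [-0.9, 7.9, -1.2]
grip_width: 0.139
t: 18.4
tcp_pos: [0.543, 0.3801, 0.0873]
orientation: [3.138, -0.001, 1.72]
ft_force: [0.3, -0.3, 0.5]
grip_width: 0.099
```

```bash
python3 - <<'E'
from h import *
p,st=shot("top");cv2.imwrite("pics/t13c.png",cv2.resize(p["pixels"][140:260,200:340,::-1],None,fx=5,fy=5,interpolation=cv2.INTER_CUBIC))
p,st=shot("wrist","w13"); print(w2px(p,[.543,.378,.092],st))
E
```

```text
[316.00735796 258.77349302]
```

View pics/w13.png

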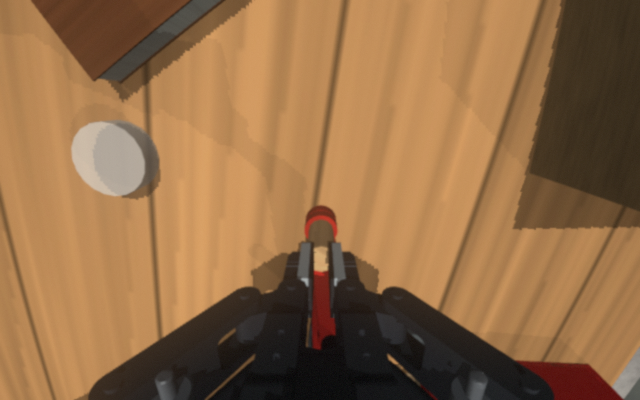

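View pics/t13c.png

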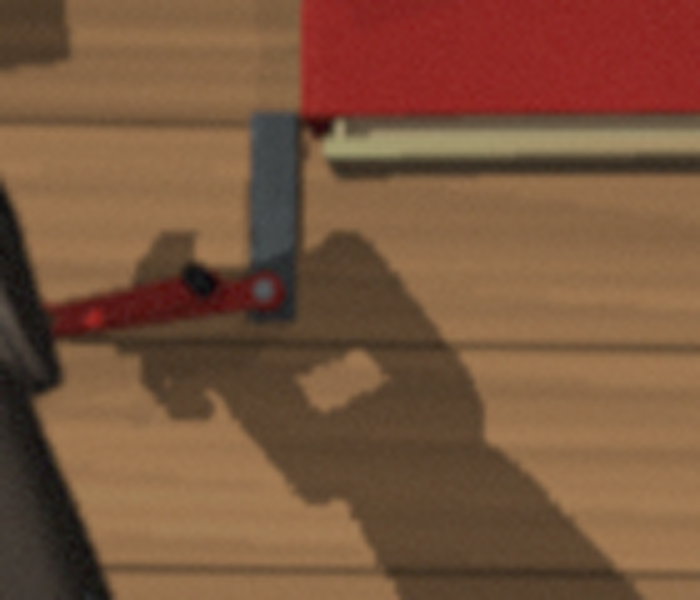

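```bash
python3 -m creep '[{"claw":40,"delta_pos":[0,0,0],"delta_rot":[0,0,0]},{"claw":40,"delta_pos":[0,0,0],"delta_rot":[0,0,0]},{"claw":50,"delta_pos":[0,0,4],"delta_rot":[0,0,0]},{"claw":50,"delta_pos":[0,0,3],"delta_rot":[0,0,0]},{"claw":50,"delta_pos":[0,0,0],"delta_rot":[0,0,0]}]'
python3 - <<'E'
from h import *
p,st=shot("wrist","w14"); print(st["tcp_pos"],w2px(p,[.543,.378,.092],st),w2px(p,[.565,.24,.041],st))
E
```

```text
t: 19.12
tcp_pos: [0.5427, 0.38, 0.1574]
orientation: [3.135, -0.002, 1.722]
ft_force: [-0.6, 0.7, -0.4]
grip_width: 0.499
[0.54270058 0.380019   0.15735116] [318.80391124 213.96364405] [319.96412767 308.98647957]
```

View pics/w14.png

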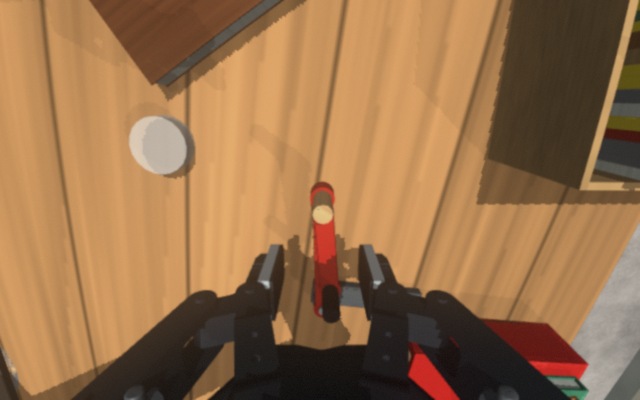

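```bash
python3 - <<'E'
from h import *
p,st=shot("wrist"); X=px2w(p,(322.5,214),.092,st); B=px2w(p,(331,307),.092,st); P=px2w(p,(322,310),.041,st);print(X,B,P)
p,st=shot("top"); c=p["pixels"][140:260,200:340,::-1];cv2.imwrite("pics/t14c.png",cv2.resize(c,None,fx=5,fy=5,interpolation=cv2.INTER_CUBIC))
d=X-[.565,.24,.092]; print(np.rad2deg(np.arctan2(d[1],d[0])),np.hypot(*d[:2]))
E
```

```text
[0.54432365 0.37866827 0.092     ] [0.56622473 0.28803204 0.092     ] [0.56552795 0.24004156 0.041     ]
98.48069405548803 0.1402012848463382
```

View pics/t14c.png

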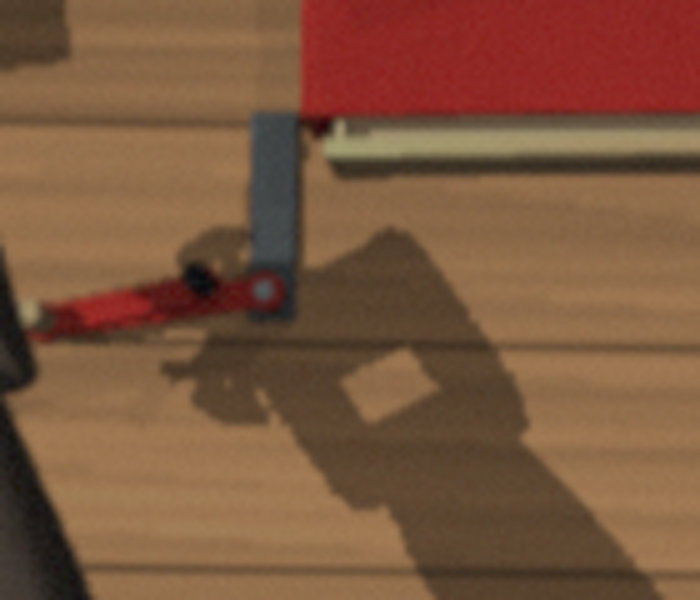

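```bash
python3 -m creep '[{"claw":50,"delta_pos":[0,-4.5,2],"delta_rot":[0,0,0]},{"claw":50,"delta_pos":[0,-4.5,2],"delta_rot":[0,0,0]},{"claw":50,"delta_pos":[0,0,0],"delta_rot":[0,0,0]},{"claw":50,"delta_pos":[0,0,0],"delta_rot":[0,0,0]}]'
python3 - <<'E'
from h import *
p,st=shot("wrist","w15"); print(st["tcp_pos"]); cv2.imwrite("pics/w15c.png",cv2.resize(p["pixels"][80:330,220:420,::-1],None,fx=2.4,fy=2.4,interpolation=cv2.INTER_CUBIC))
for X in ([.542,.378,.092],[.5635,.275,.092],[.565,.24,.041]): print(w2px(p,X,st))
E
```

```text
t: 19.77
tcp_pos: [0.5403, 0.289, 0.192]
orientation: [-3.139, 0.0, 1.721]
ft_force: [-0.1, 0.5, -1.0]
grip_width: 0.501
[0.54028932 0.28898554 0.19200458]
[337.48423964  98.8344667 ]
[341.56941645 215.01621035]
[334.65702232 226.05784036]
```

View pics/w15c.png

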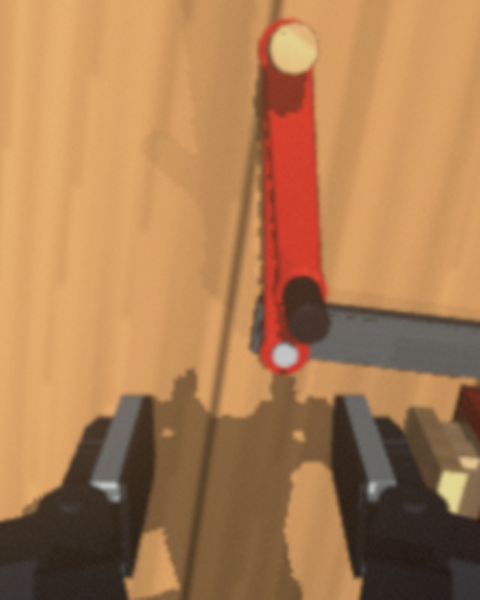

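```bash
python3 - <<'E'
from h import *
p,st=shot("wrist"); W=px2w(p,(342.5,100.4),.092,st);B=px2w(p,(348.3,214.6),.092,st);P=px2w(p,(338.8,227.9),.041,st)
a=np.arctan2(*(W-P)[[1,0]]);b=np.arctan2(*(B-W)[[1,0]])
print(W,B,P,np.hypot(*(W-P)[:2]),np.hypot(*(B-W)[:2]),"inner",(-np.pi/2+.022-a)%(2*np.pi),"tip",(a-b)%(2*np.pi))
E
```

```text
[0.54614308 0.37775764 0.092     ] [0.56962822 0.27681532 0.092     ] [0.57005212 0.23881805 0.041     ] 0.14098174489021745 0.10363833178574675 inner 2.9931793729485943 tip 3.0834135614672156
```

The wrist crop shows the folded rail pointing left. The wooden knob is at (342,100), the black knob at (348,215) and the pivot at (339,228), so inner is about 2.99 and tip about 3.08. Both are at their stops. Next I push the drawer.

```bash
python3 -m creep '[{"claw":0,"delta_pos":[1.0,-4.84,0],"delta_rot":[0,0,-0.026]},{"claw":0,"delta_pos":[1.0,-4.84,0],"delta_rot":[0,0,-0.026]},{"claw":0,"delta_pos":[1.0,-4.84,0],"delta_rot":[0,0,-0.026]},{"claw":0,"delta_pos":[1.0,-4.84,0],"delta_rot":[0,0,-0.026]},{"claw":0,"delta_pos":[1.0,-4.84,0],"delta_rot":[0,0,-0.026]},{"claw":0,"delta_pos":[0,0,-4.3],"delta_rot":[0,0,0]},{"claw":0,"delta_pos":[0,0,-4.3],"delta_rot":[0,0,0]},{"claw":0,"delta_pos":[0,0,-4.6],"delta_rot":[0,0,0]},{"claw":0,"delta_pos":[0,0,0],"delta_rot":[0,0,0]}]'; python3 -m creep '[{"claw":0,"delta_pos":[2,0,0],"delta_rot":[0,0,0]},{"claw":0,"delta_pos":[1,0,0],"delta_rot":[0,0,0]},{"claw":0,"delta_pos":[1,0,0],"delta_rot":[0,0,0]}]'
```

```text
t: 21.0
tcp_pos: [0.5869, 0.0483, 0.0564]
orientation: [-3.13, -0.001, 1.593]
ft_force: [0.8, 0.5, 0.1]
grip_width: 0.001
t: 21.38
tcp_pos: [0.6324, 0.0474, 0.0634]
orientation: [3.14, 0.0, 1.592]
ft_force: [-0.9, 0.2, -0.3]
grip_width: 0.002
```

```bash
python3 -m creep '[{"claw":0,"delta_pos":[0.5,0,0],"delta_rot":[0,0,0]}]';python3 -m creep '[{"claw":0,"delta_pos":[0.5,0,0],"delta_rot":[0,0,0]}]'; python3 - <<'E'
from h import *
p,st=shot("wrist","w16")
E
```

```text
t: 21.5
tcp_pos: [0.6369, 0.0472, 0.0626]
orientation: [3.141, 0.0, 1.592]
ft_force: [0.2, -1.4, 0.3]
grip_width: 0.001
t: 21.62
tcp_pos: [0.6412, 0.0471, 0.062]
orientation: [-3.141, 0.0, 1.592]
ft_force: [-0.5, -0.2, -0.1]
grip_width: -0.003
```

View pics/w16.png

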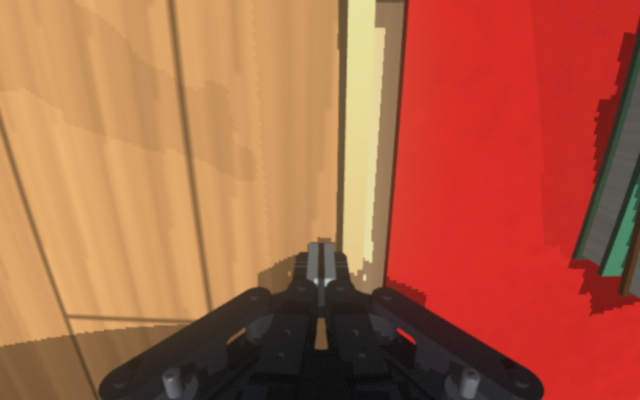

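```bash
for i in 1 2 3 ; do python3 -m creep '[{"claw":0,"delta_pos":[0.4,0,0],"delta_rot":[0,0,0]}]'; done
```

```text
t: 21.8
tcp_pos: [0.6449, 0.0471, 0.0617]
orientation: [-3.141, -0.0, 1.592]
ft_force: [0.4, 1.0, -1.0]
grip_width: -0.001
t: 21.92
tcp_pos: [0.6476, 0.0471, 0.0615]
orientation: [-3.137, -0.0, 1.592]
ft_force: [-8.0, -0.5, 5.7]
grip_width: 0.0
t: 22.05
tcp_pos: [0.6505, 0.0472, 0.0615]
orientation: [-3.133, -0.0, 1.592]
ft_force: [-7.2, -0.3, 6.3]
grip_width: 0.001
```

```bash
python3 -m creep '[{"claw":0,"delta_pos":[0.4,0,0],"delta_rot":[0,0,0]}]'; python3 -m creep '[{"claw":0,"delta_pos":[0.4,0,0],"delta_rot":[0,0,0]}]'; python3 -m creep '[{"claw":0,"delta_pos":[0.3,0,0],"delta_rot":[0,0,0]}]'
```

```text
t: 22.18
tcp_pos: [0.6539, 0.0472, 0.0614]
orientation: [-3.132, -0.0, 1.592]
ft_force: [-8.9, 0.9, 5.3]
grip_width: -0.004
t: 22.3
tcp_pos: [0.6575, 0.0473, 0.0614]
orientation: [-3.13, -0.001, 1.592]
ft_force: [-15.6, 0.0, 8.3]
grip_width: -0.001
t: 22.42
tcp_pos: [0.6576, 0.0473, 0.0612]
orientation: [-3.121, -0.001, 1.593]
ft_force: [-21.0, -0.9, 14.3]
grip_width: -0.001
```

Reached the inner stop (21 N). Letting go.

```bash
python3 -m creep '[{"claw":0,"delta_pos":[-1.5,0,0],"delta_rot":[0,0,0]},{"claw":0,"delta_pos":[-3,0,0],"delta_rot":[0,0,0]},{"claw":0,"delta_pos":[-4,0,0],"delta_rot":[0,0,0]},{"claw":40,"delta_pos":[-1,0,4],"delta_rot":[0,0,0]},{"claw":50,"delta_pos":[0,0,4],"delta_rot":[0,0,0]},{"claw":50,"delta_pos":[0,0,0],"delta_rot":[0,0,0]},{"claw":50,"delta_pos":[0,0,0],"delta_rot":[0,0,0]}]'
python3 - <<'E'
from h import *
p,st=shot("wrist","w17"); print(st["tcp_pos"],w2px(p,[.6,.047,.068],st)); 
p,st=shot("top"); cv2.imwrite("pics/t17c.png",cv2.resize(p["pixels"][120:260,220:380,::-1],None,fx=4,fy=4,interpolation=cv2.INTER_CUBIC))
E
```

```text
t: 23.3
tcp_pos: [0.5688, 0.0471, 0.1414]
orientation: [-3.141, -0.0, 1.592]
ft_force: [0.4, -0.6, 0.1]
grip_width: 0.502
[0.56882648 0.04709806 0.14137117] [356.12899871 209.0039452 ]
```

View pics/w17.png

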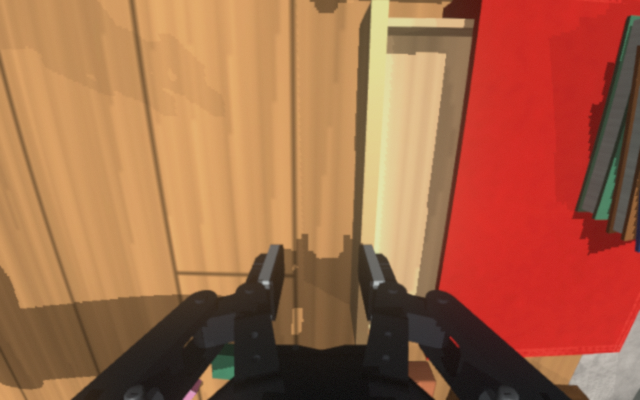

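View pics/t17c.png

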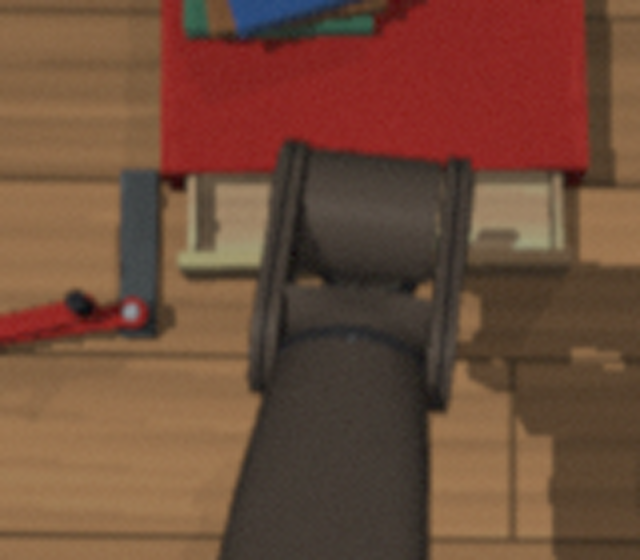

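```bash
python3 - <<'E'
from h import *
p,st=shot("wrist"); cv2.imwrite("pics/w18c.png",cv2.resize(p["pixels"][100:300,330:430,::-1],None,fx=4,fy=4))
for u in (364,366,385,387): print(u,px2w(p,(u,200),.068,st))
E
```

```text
364 [0.60493871 0.05576546 0.068     ]
366 [0.60660877 0.05580016 0.068     ]
385 [0.6224976  0.05613014 0.068     ]
387 [0.62417298 0.05616492 0.068     ]
```

View pics/w18c.png

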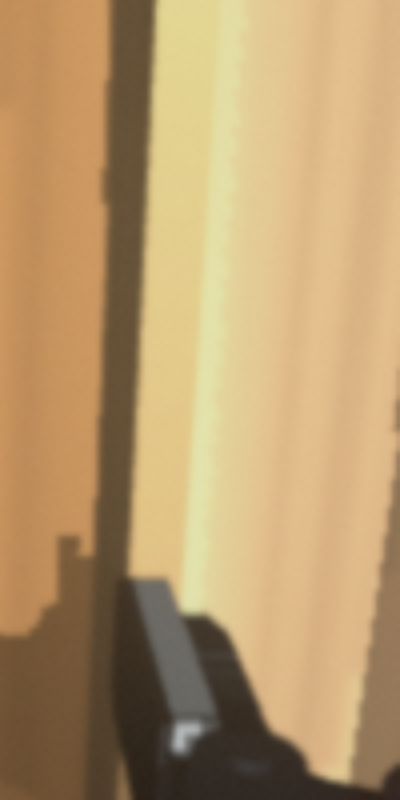

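```bash
python3 -m creep '[{"claw":50,"delta_pos":[4.2,0,0],"delta_rot":[0,0,0]},{"claw":50,"delta_pos":[0,0,-2.5],"delta_rot":[0,0,0]},{"claw":50,"delta_pos":[0,0,-2.5],"delta_rot":[0,0,0]},{"claw":50,"delta_pos":[0,0,-2.7],"delta_rot":[0,0,0]},{"claw":5,"delta_pos":[0,0,0],"delta_rot":[0,0,0]},{"claw":5,"delta_pos":[0,0,0],"delta_rot":[0,0,0]},{"claw":5,"delta_pos":[0,0,0],"delta_rot":[0,0,0]},{"claw":5,"delta_pos":[0,0,0],"delta_rot":[0,0,0]}]'
```

```text
t: 24.45
tcp_pos: [0.6119, 0.047, 0.0661]
orientation: [3.139, 0.0, 1.592]
ft_force: [-0.2, 0.4, -0.1]
grip_width: 0.048
```

```bash
python3 - <<'E'
from h import *
p,st=shot("wrist","w19"); print(st["tcp_pos"],st["grip_width"])
for d in (0,.025): print([w2px(p,np.array(st["tcp_pos"])+[0,.011*s,-d],st).round() for s in (-1,1)])
q,_=shot("scene"); cv2.imwrite("pics/s19c.png",cv2.resize(q["pixels"][150:250,260:380,::-1],None,fx=6,fy=6,interpolation=cv2.INTER_CUBIC)); print((w2px(q,np.array(st["tcp_pos"])-[0,0,.025])-[260,150])*6,(w2px(q,np.array(st["tcp_pos"]))-[260,150])*6)
E
```

```text
[0.61189081 0.04703443 0.06612248] 0.04796257120243839
[array([319., 268.]), array([319., 235.])]
[array([319., 248.]), array([319., 219.])]
[342.52256948 376.64706629] [342.21750259 355.18275507]
```

View pics/w19.png

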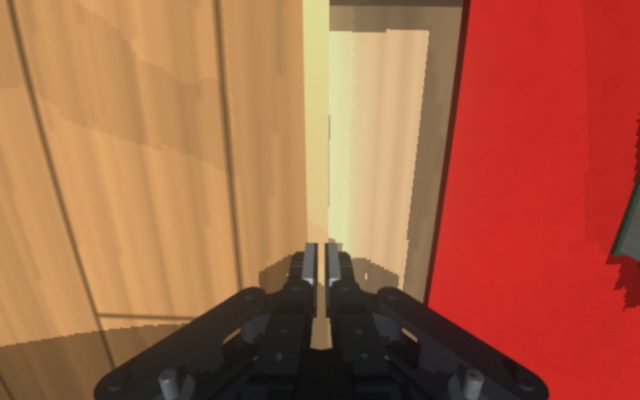

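View pics/s19c.png

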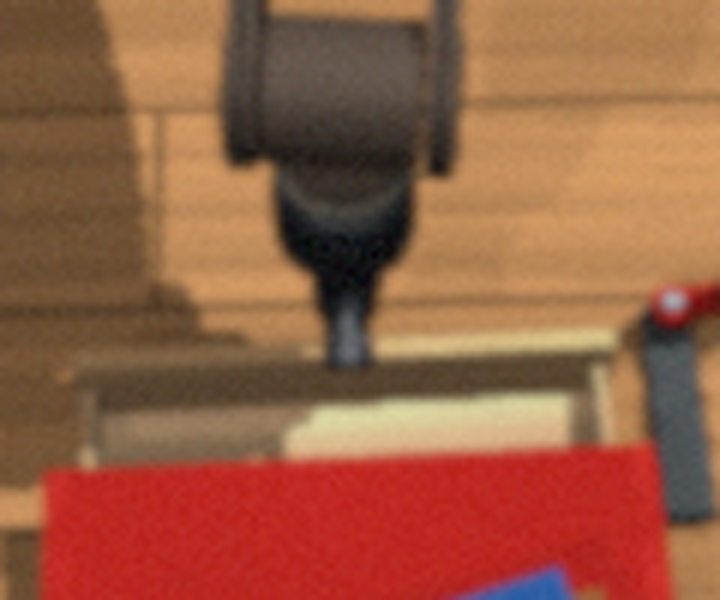

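```bash
python3 -m creep '[{"claw":50,"delta_pos":[0,0,0],"delta_rot":[0,0,0]},{"claw":50,"delta_pos":[0,0,0],"delta_rot":[0,0,0]},{"claw":50,"delta_pos":[0,0,-1.5],"delta_rot":[0,0,0]},{"claw":50,"delta_pos":[0,0,-1.5],"delta_rot":[0,0,0]},{"claw":50,"delta_pos":[0,0,0],"delta_rot":[0,0,0]},{"claw":3,"delta_pos":[0,0,0],"delta_rot":[0,0,0]},{"claw":3,"delta_pos":[0,0,0],"delta_rot":[0,0,0]},{"claw":3,"delta_pos":[0,0,0],"delta_rot":[0,0,0]},{"claw":3,"delta_pos":[0,0,0],"delta_rot":[0,0,0]}]'; python3 - <<'E'
from h import *
p,st=shot("wrist","w20"); print(st["tcp_pos"],st["grip_width"])
q,_=shot("scene"); cv2.imwrite("pics/s20c.png",cv2.resize(q["pixels"][150:250,260:380,::-1],None,fx=6,fy=6,interpolation=cv2.INTER_CUBIC))
E
```

```text
t: 25.68
tcp_pos: [0.6113, 0.047, 0.0352]
orientation: [3.141, 0.0, 1.592]
ft_force: [0.0, 0.0, 0.5]
grip_width: 0.129
[0.61133327 0.04704731 0.03522061] 0.1290647749755533
```

View pics/s20c.png

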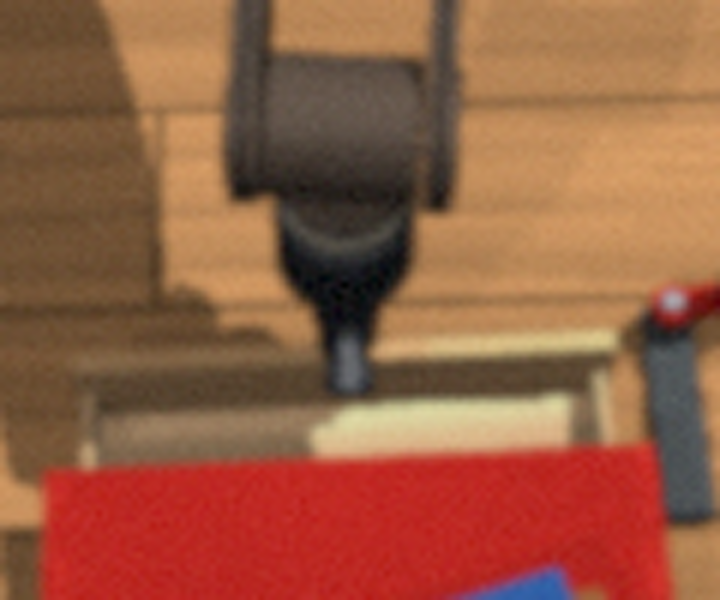

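```bash
python3 -m creep '[{"claw":3,"delta_pos":[-0.9,-0.02,0],"delta_rot":[0,0,0]},{"claw":3,"delta_pos":[-0.9,-0.02,0],"delta_rot":[0,0,0]},{"claw":3,"delta_pos":[-0.9,-0.02,0],"delta_rot":[0,0,0]},{"claw":3,"delta_pos":[-0.9,-0.02,0],"delta_rot":[0,0,0]},{"claw":3,"delta_pos":[-0.9,-0.02,0],"delta_rot":[0,0,0]},{"claw":3,"delta_pos":[-0.9,-0.02,0],"delta_rot":[0,0,0]},{"claw":3,"delta_pos":[-0.9,-0.02,0],"delta_rot":[0,0,0]},{"claw":3,"delta_pos":[-0.9,-0.02,0],"delta_rot":[0,0,0]},{"claw":3,"delta_pos":[-0.9,-0.02,0],"delta_rot":[0,0,0]}]'; python3 -m creep '[{"claw":3,"delta_pos":[-0.6,0,0],"delta_rot":[0,0,0]},{"claw":3,"delta_pos":[-0.6,0,0],"delta_rot":[0,0,0]}]'
```

```text
t: 26.9
tcp_pos: [0.5299, 0.045, 0.0352]
orientation: [3.141, 0.0, 1.592]
ft_force: [2.4, -1.9, 4.0]
grip_width: 0.127
t: 27.15
tcp_pos: [0.5199, 0.0448, 0.0353]
orientation: [3.135, 0.001, 1.592]
ft_force: [17.4, -2.9, -9.3]
grip_width: 0.134
```

```bash
python3 -m creep '[{"claw":30,"delta_pos":[0.3,0,0],"delta_rot":[0,0,0]},{"claw":40,"delta_pos":[0,0,0],"delta_rot":[0,0,0]},{"claw":50,"delta_pos":[0,0,4],"delta_rot":[0,0,0]},{"claw":80,"delta_pos":[0,0,5],"delta_rot":[0,0,0]},{"claw":80,"delta_pos":[0,0,5],"delta_rot":[0,0,0]},{"claw":80,"delta_pos":[-0.7,-2.7,0.5],"delta_rot":[0,0,-0.177]},{"claw":80,"delta_pos":[-0.7,-2.7,0.5],"delta_rot":[0,0,-0.177]},{"claw":80,"delta_pos":[-0.7,-2.7,0],"delta_rot":[0,0,-0.177]},{"claw":80,"delta_pos":[-0.7,-2.7,0],"delta_rot":[0,0,-0.177]},{"claw":80,"delta_pos":[-0.7,-2.7,0],"delta_rot":[0,0,-0.177]},{"claw":80,"delta_pos":[-0.7,-2.7,0],"delta_rot":[0,0,-0.177]},{"claw":80,"delta_pos":[-0.7,-2.7,0],"delta_rot":[0,0,-0.177]},{"claw":80,"delta_pos":[-0.7,-2.7,0],"delta_rot":[0,0,-0.177]},{"claw":80,"delta_pos":[-0.7,-2.7,0],"delta_rot":[0,0,-0.177]},{"claw":80,"delta_pos":[0,0,0],"delta_rot":[0,0,0]}]'; python3 - <<'E'
from h import *
p,st=shot("wrist","w21"); print(st["tcp_pos"],st["orientation"],st["joint_positions"],w2px(p,[.46,-.198,.02],st))
q,_=shot("top","t21")
for n in ("book_green","book_orange","book_yellow","book_blue"):
  for pp,s,nm in ((p,st,"wrist"),(q,None,"top")):
    for d in arm.cut_out(n,pp)[:3]:
        if d["p"]<.2: continue
        c,wh,a=maskpose(pp,d["pixels"],.02,s); print(nm,n,round(d["p"],2),np.round(d["box"]),c.round(4),np.round(wh),round(a), pp["pixels"][d["pixels"]].mean(0).round())
E
```

```text
t: 29.02
tcp_pos: [0.4571, -0.1981, 0.1838]
orientation: [-3.139, 0.002, -0.003]
ft_force: [-0.0, 0.8, -0.2]
grip_width: 0.803
[ 0.45711767 -0.19814989  0.18382352] [-3.13947928e+00  2.15592876e-03 -2.94828352e-03] [-6.13220713e-01 -6.74070481e-02  2.04158710e+00  5.38984078e-04
  1.17039058e+00  9.60315344e-01] [321.22569672 178.63254521]
wrist book_green 0.9 [323. 176.  44.  61.] [ 0.4634 -0.1999] [44. 67.] 176 [100. 143. 106.]
wrist book_orange 0.63 [342.  68.  46.  75.] [ 0.5781 -0.2199] [44. 64.] 174 [225. 140.  51.]
top book_orange 0.53 [394. 197.  18.  17.] [ 0.5731 -0.2183] [49. 67.] 179 [145.  90.  43.]
top book_orange 0.33 [431. 203.  10.  10.] [ 0.5575 -0.3367] [32. 24.] 17 [ 60.  75. 109.]
wrist book_yellow 0.98 [363. 249.  60.  61.] [ 0.3675 -0.2487] [52. 69.] 145 [203. 138. 162.]
wrist book_yellow 0.61 [448. 189.  56.  57.] [ 0.4465 -0.3431] [52. 68.] 177 [142. 113.  35.]
wrist book_yellow 0.59 [462. 274.  56.  41.] [ 0.3283 -0.3811] [75. 55.] 79 [174. 114. 135.]
top book_yellow 0.87 [449. 280.  23.  15.] [ 0.3172 -0.3832] [71. 45.] 79 [130.  89. 106.]
wrist book_blue 0.95 [441. 103.  54.  68.] [ 0.5432 -0.3261] [64. 51.] 15 [ 74.  99. 154.]
top book_blue 0.52 [430. 203.   8.   8.] [ 0.562  -0.3398] [25. 14.] 44 [ 52.  74. 114.]
```

View pics/w21.png

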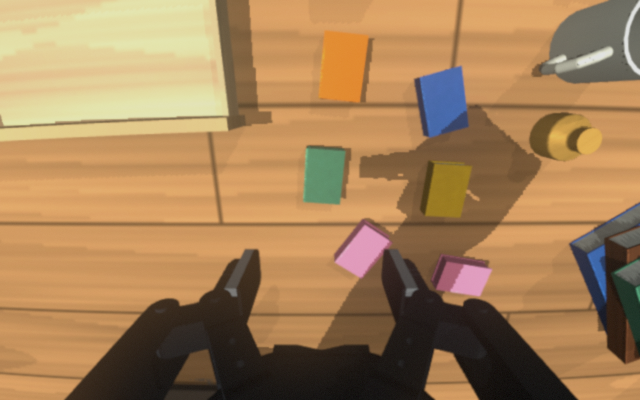

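View pics/t21.png

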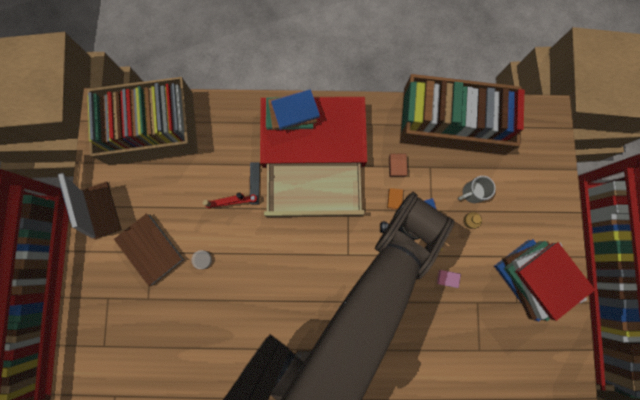

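```bash
python3 -m creep '[{"claw":72,"delta_pos":[0.5,-0.1,-5],"delta_rot":[0,0,-0.06]},{"claw":72,"delta_pos":[0,0,-5],"delta_rot":[0,0,0]},{"claw":72,"delta_pos":[0,0,-4.4],"delta_rot":[0,0,0]},{"claw":72,"delta_pos":[0,0,0],"delta_rot":[0,0,0]}]'; python3 - <<'E'
from h import *
p,st=shot("wrist","w22")
E
```

```text
t: 30.02
tcp_pos: [0.4602, -0.1966, 0.0373]
orientation: [-3.137, 0.008, -0.061]
ft_force: [0.8, 0.2, 0.5]
grip_width: 0.719
```

View pics/w22.png

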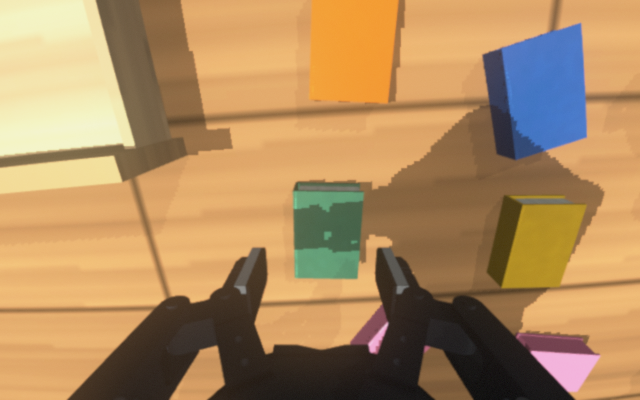

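```bash
python3 -m creep '[{"claw":72,"delta_pos":[0.1,-0.3,-1.0],"delta_rot":[0,0,0]},{"claw":72,"delta_pos":[0,0,-1.0],"delta_rot":[0,0,0]},{"claw":72,"delta_pos":[0,0,0],"delta_rot":[0,0,0]}]'; python3 -m creep '[{"claw":72,"delta_pos":[0,0,-0.7],"delta_rot":[0,0,0]},{"claw":72,"delta_pos":[0,0,0],"delta_rot":[0,0,0]}]'; python3 - <<'E'
from h import *
p,st=shot("wrist","w23")
E
```

```text
t: 30.45
tcp_pos: [0.464, -0.2017, 0.0207]
orientation: [-3.141, 0.0, -0.061]
ft_force: [-0.6, 0.4, -0.6]
grip_width: 0.718
t: 30.7
tcp_pos: [0.4638, -0.2015, 0.0134]
orientation: [-3.141, 0.001, -0.061]
ft_force: [0.3, -0.2, -0.7]
grip_width: 0.719
```

View pics/w23.png

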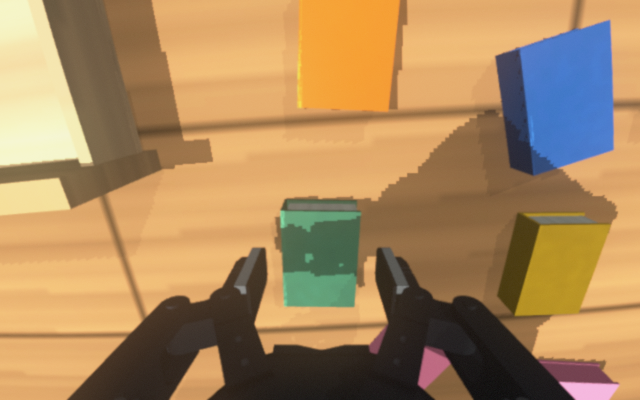

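```bash
python3 -m creep '[{"claw":72,"delta_pos":[0,0,-0.5],"delta_rot":[0,0,0]},{"claw":72,"delta_pos":[0,0,0],"delta_rot":[0,0,0]}]';  python3 -m creep '[{"claw":72,"delta_pos":[0,0,-0.4],"delta_rot":[0,0,0]},{"claw":72,"delta_pos":[0,0,0],"delta_rot":[0,0,0]}]'; python3 - <<'E'
from h import *
p,st=shot("scene"); u=w2px(p,st["tcp_pos"]); x,y=int(u[0]),int(u[1]); print(u); cv2.imwrite("pics/s24.png",cv2.resize(p["pixels"][y-40:y+40,x-50:x+50,::-1],None,fx=7,fy=7,interpolation=cv2.INTER_CUBIC))
E
```

```text
t: 31.0
tcp_pos: [0.4638, -0.2015, 0.0084]
orientation: [-3.141, 0.001, -0.061]
ft_force: [-0.1, -0.4, 0.1]
grip_width: 0.719
t: 31.25
tcp_pos: [0.4639, -0.2015, 0.0045]
orientation: [-3.141, 0.001, -0.061]
ft_force: [-0.7, 0.0, -0.0]
grip_width: 0.718
[249.44381478 184.51830094]
```

View pics/s24.png

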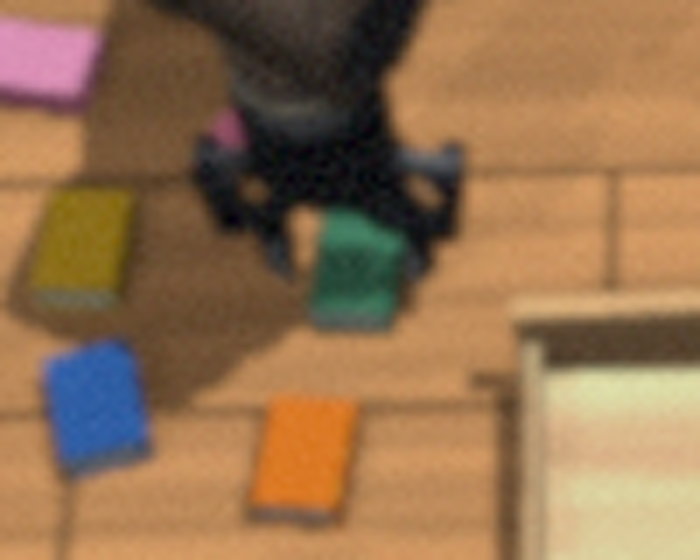

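```bash
python3 -m creep '[{"claw":72,"delta_pos":[0,0,-0.5],"delta_rot":[0,0,0]},{"claw":72,"delta_pos":[0,0,0],"delta_rot":[0,0,0]}]';  python3 -m creep '[{"claw":72,"delta_pos":[0,0,-0.5],"delta_rot":[0,0,0]},{"claw":72,"delta_pos":[0,0,0],"delta_rot":[0,0,0]}]'
```

```text
t: 31.55
tcp_pos: [0.4637, -0.2015, -0.0007]
orientation: [-3.141, 0.001, -0.061]
ft_force: [-0.3, 0.8, -0.1]
grip_width: 0.722
t: 31.8
tcp_pos: [0.4637, -0.2015, -0.0057]
orientation: [-3.141, 0.001, -0.061]
ft_force: [0.1, 0.2, 0.0]
grip_width: 0.721
```

```bash
python3 -m creep '[{"claw":35,"delta_pos":[0,0,0],"delta_rot":[0,0,0]},{"claw":35,"delta_pos":[0,0,0],"delta_rot":[0,0,0]},{"claw":35,"delta_pos":[0,0,0],"delta_rot":[0,0,0]},{"claw":35,"delta_pos":[0,0,0],"delta_rot":[0,0,0]}]'; python3 - <<'E'
from h import *
p,st=shot("wrist","w25")
E
```

```text
t: 32.3
tcp_pos: [0.4644, -0.202, -0.0049]
orientation: [3.141, -0.001, -0.061]
ft_force: [0.6, 0.9, 1.4]
grip_width: 0.502
```

View pics/w25.png

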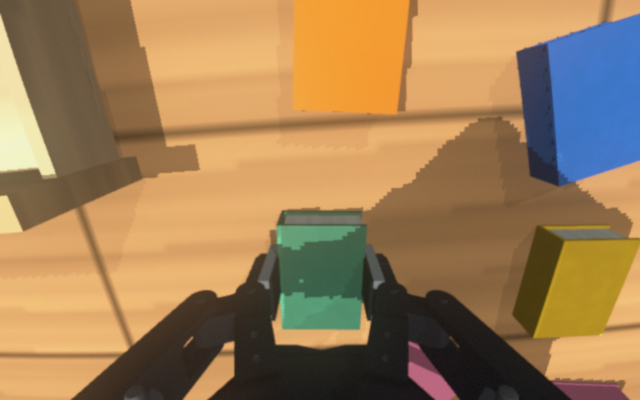

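```bash
python3 -m creep '[{"claw":35,"delta_pos":[0,0,3],"delta_rot":[0,0,0]},{"claw":35,"delta_pos":[0,0,5],"delta_rot":[0,0,0]},{"claw":35,"delta_pos":[0,0,6.2],"delta_rot":[0,0,0]},{"claw":35,"delta_pos":[1.36,3.54,0],"delta_rot":[0,0,0.165]},{"claw":35,"delta_pos":[1.36,3.54,0],"delta_rot":[0,0,0.165]},{"claw":35,"delta_pos":[1.36,3.54,0],"delta_rot":[0,0,0.165]},{"claw":35,"delta_pos":[1.36,3.54,0],"delta_rot":[0,0,0.165]},{"claw":35,"delta_pos":[1.36,3.54,0],"delta_rot":[0,0,0.165]},{"claw":35,"delta_pos":[1.36,3.54,0],"delta_rot":[0,0,0.165]},{"claw":35,"delta_pos":[1.36,3.54,0],"delta_rot":[0,0,0.165]},{"claw":35,"delta_pos":[1.36,3.54,0],"delta_rot":[0,0,0.165]},{"claw":35,"delta_pos":[1.36,3.54,0],"delta_rot":[0,0,0.165]},{"claw":35,"delta_pos":[1.36,3.54,0],"delta_rot":[0,0,0.165]},{"claw":35,"delta_pos":[0,0,0],"delta_rot":[0,0,0]},{"claw":35,"delta_pos":[0,0,0],"delta_rot":[0,0,0]}]'; python3 - <<'E'
from h import *
p,st=shot("wrist","w26"); print(st["grip_width"])
for s in (.144,-.144):
  for x in (.525,.676): print(s,x,w2px(p,[x-.022*s,.0465+s,.045],st).round())
q,_=shot("top"); cv2.imwrite("pics/t26c.png",cv2.resize(q["pixels"][120:260,220:420,::-1],None,fx=4,fy=4,interpolation=cv2.INTER_CUBIC))
E
```

```text
t: 34.22
tcp_pos: [0.5993, 0.152, 0.136]
orientation: [-3.14, 0.001, 1.588]
ft_force: [-0.2, -0.4, -1.2]
grip_width: 0.498
0.49802717724901535
0.144 0.525 [231. 158.]
0.144 0.676 [405. 161.]
-0.144 0.525 [258. 393.]
-0.144 0.676 [382. 394.]
```

View pics/w26.png

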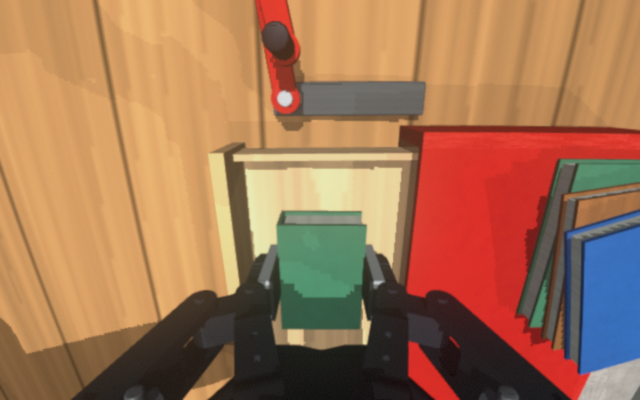

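View pics/t26c.png

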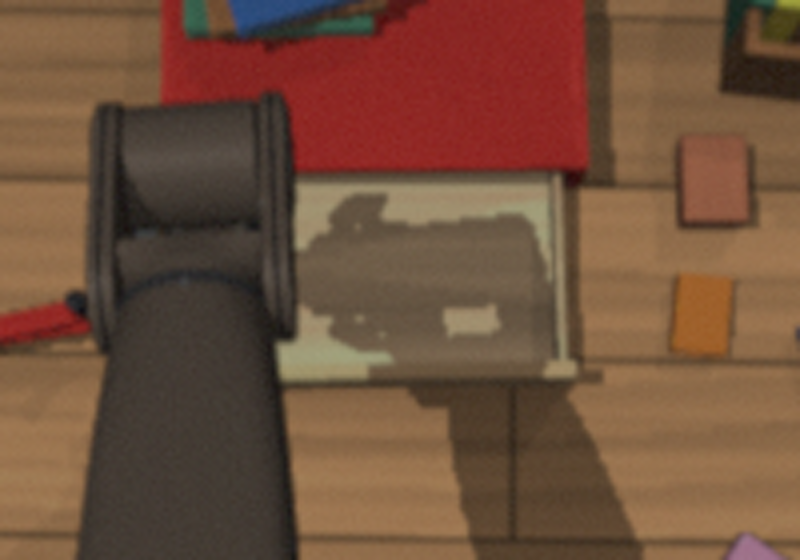

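```bash
python3 -m creep '[{"claw":35,"delta_pos":[0,-0.1,-4.5],"delta_rot":[0,0,0]},{"claw":35,"delta_pos":[0,0,-4.0],"delta_rot":[0,0,0]},{"claw":35,"delta_pos":[0,0,-2.0],"delta_rot":[0,0,0]},{"claw":35,"delta_pos":[0,0,-1.0],"delta_rot":[0,0,0]},{"claw":35,"delta_pos":[0,0,-0.7],"delta_rot":[0,0,0]},{"claw":35,"delta_pos":[0,0,0],"delta_rot":[0,0,0]}]'
```

```text
t: 35.08
tcp_pos: [0.6007, 0.1513, 0.0156]
orientation: [3.14, -0.0, 1.589]
ft_force: [0.1, -0.3, -0.3]
grip_width: 0.496
```

```bash
python3 -m creep '[{"claw":35,"delta_pos":[0,0,-0.4],"delta_rot":[0,0,0]},{"claw":35,"delta_pos":[0,0,0],"delta_rot":[0,0,0]}]'; python3 -m creep '[{"claw":35,"delta_pos":[0,0,-0.2],"delta_rot":[0,0,0]},{"claw":35,"delta_pos":[0,0,0],"delta_rot":[0,0,0]}]'
```

```text
t: 35.33
tcp_pos: [0.6003, 0.1514, 0.0112]
orientation: [3.141, -0.0, 1.589]
ft_force: [-0.6, 0.3, -0.6]
grip_width: 0.495
t: 35.58
tcp_pos: [0.6005, 0.1514, 0.0092]
orientation: [3.141, -0.0, 1.589]
ft_force: [0.1, -1.0, -0.4]
grip_width: 0.496
```

```bash
python3 -m creep '[{"claw":70,"delta_pos":[0,0,0],"delta_rot":[0,0,0]},{"claw":70,"delta_pos":[0,0,0],"delta_rot":[0,0,0]},{"claw":70,"delta_pos":[0,0,2],"delta_rot":[0,0,0]},{"claw":70,"delta_pos":[0,0,5],"delta_rot":[0,0,0]},{"claw":70,"delta_pos":[0,0,5],"delta_rot":[0,0,0]},{"claw":75,"delta_pos":[-0.3,-3.7,0.3],"delta_rot":[0,0,-0.165]},{"claw":75,"delta_pos":[-0.3,-3.7,0.3],"delta_rot":[0,0,-0.165]},{"claw":75,"delta_pos":[-0.3,-3.7,0.3],"delta_rot":[0,0,-0.165]},{"claw":75,"delta_pos":[-0.3,-3.7,0.3],"delta_rot":[0,0,-0.165]},{"claw":75,"delta_pos":[-0.3,-3.7,0.3],"delta_rot":[0,0,-0.165]},{"claw":75,"delta_pos":[-0.3,-3.7,0.3],"delta_rot":[0,0,-0.165]},{"claw":75,"delta_pos":[-0.3,-3.7,0.3],"delta_rot":[0,0,-0.165]},{"claw":75,"delta_pos":[-0.3,-3.7,0.3],"delta_rot":[0,0,-0.165]},{"claw":75,"delta_pos":[-0.3,-3.7,0],"delta_rot":[0,0,-0.165]},{"claw":75,"delta_pos":[-0.3,-3.7,0],"delta_rot":[0,0,-0.165]},{"claw":75,"delta_pos":[0,0,0],"delta_rot":[0,0,0]}]'; cat > look.py <<'E'
from h import *
import sys
p,st=shot("wrist",sys.argv[1]); print(st["tcp_pos"].round(4) if hasattr(st["tcp_pos"],'round') else st["tcp_pos"],round(st["orientation"][2],3))
for n in sys.argv[2:]:
    for d in arm.cut_out(n,p)[:3]:
        if d["p"]<.2: continue
        c,wh,a=maskpose(p,d["pixels"],.02,st); print(n,round(d["p"],2),np.round(d["box"]),c.round(4),np.round(wh),round(a), p["pixels"][d["pixels"]].mean(0).round())
E
python3 look.py w27 book_orange book_blue book_yellow
python3 - <<'E'
from h import *
q,_=shot("top"); cv2.imwrite("pics/t27c.png",cv2.resize(q["pixels"][120:260,220:420,::-1],None,fx=4,fy=4,interpolation=cv2.INTER_CUBIC))
E
```

```text
t: 37.58
tcp_pos: [0.5702, -0.2213, 0.1546]
orientation: [3.14, -0.002, -0.064]
ft_force: [0.4, 1.3, 0.0]
grip_width: 0.75
[ 0.5702 -0.2213  0.1546] -0.064
book_orange 0.59 [319. 180.  44.  67.] [ 0.5796 -0.2204] [45. 68.] 175 [225. 140.  52.]
book_blue 0.93 [419. 204.  56.  66.] [ 0.5463 -0.3269] [71. 48.] 15 [ 63.  73. 103.]
book_blue 0.46 [116. 179. 229. 199.] [0.5878 0.0386] [200. 308.] 91 [205. 189. 140.]
book_yellow 0.85 [440. 356.  25.  24.] [ 0.3189 -0.368 ] [47. 30.] 70 [166. 102. 122.]
book_yellow 0.8 [433. 277.  47.  53.] [ 0.4533 -0.3442] [51. 71.] 178 [144. 117.  42.]
book_yellow 0.72 [355. 326.  55.  46.] [ 0.3738 -0.2506] [55. 75.] 146 [172. 110. 127.]
```

View pics/w27.png

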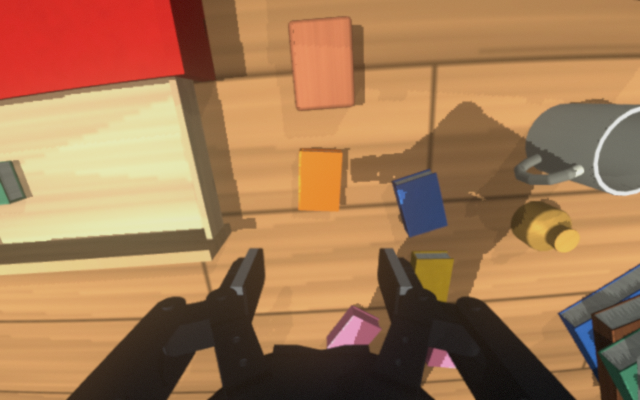

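View pics/t27c.png

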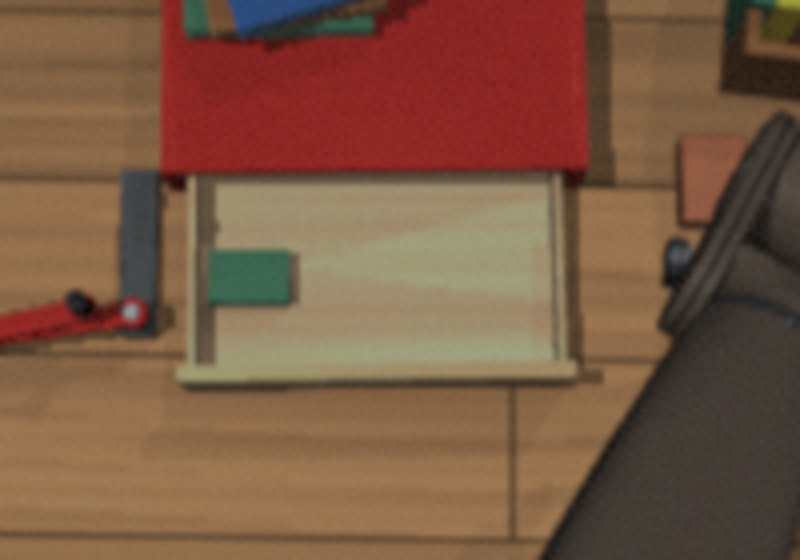

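```bash
python3 -m creep '[{"claw":72,"delta_pos":[0.95,0.1,-3],"delta_rot":[0,0,-0.02]},{"claw":72,"delta_pos":[0,0,-4],"delta_rot":[0,0,0]},{"claw":72,"delta_pos":[0,0,-4],"delta_rot":[0,0,0]},{"claw":72,"delta_pos":[0,0,-3],"delta_rot":[0,0,0]},{"claw":72,"delta_pos":[0,0,0],"delta_rot":[0,0,0]}]'; python3 - <<'E'
from h import *
p,st=shot("wrist","w28"); print(st["tcp_pos"])
E
```

```text
t: 38.45
tcp_pos: [0.5775, -0.2154, 0.0099]
orientation: [-3.139, 0.006, -0.08]
ft_force: [-0.7, -0.1, 0.1]
grip_width: 0.716
[ 0.57749221 -0.21542861  0.0098767 ]
```

View pics/w28.png

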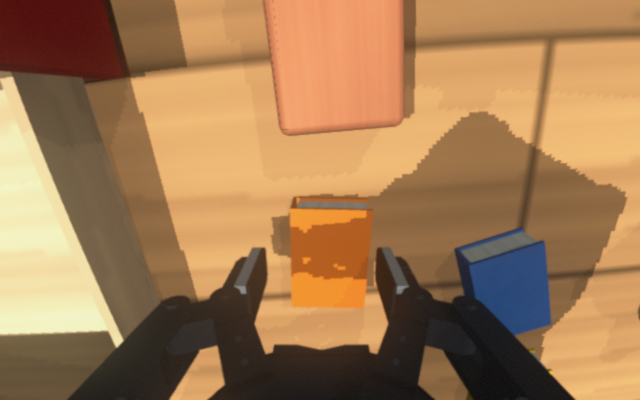

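```bash
python3 -m creep '[{"claw":72,"delta_pos":[0,-0.1,-0.8],"delta_rot":[0,0,0]},{"claw":72,"delta_pos":[0,0,-0.7],"delta_rot":[0,0,0]},{"claw":72,"delta_pos":[0,0,0],"delta_rot":[0,0,0]},{"claw":35,"delta_pos":[0,0,0],"delta_rot":[0,0,0]},{"claw":35,"delta_pos":[0,0,0],"delta_rot":[0,0,0]},{"claw":35,"delta_pos":[0,0,0],"delta_rot":[0,0,0]},{"claw":35,"delta_pos":[0,0,0],"delta_rot":[0,0,0]}]'; python3 - <<'E'
from h import *
p,st=shot("wrist","w29"); print(st["tcp_pos"])
E
```

```text
t: 39.38
tcp_pos: [0.5802, -0.2191, -0.0014]
orientation: [3.141, -0.001, -0.081]
ft_force: [0.3, -0.3, 3.8]
grip_width: 0.502
[ 0.58016746 -0.21912822 -0.0014238 ]
```

View pics/w29.png

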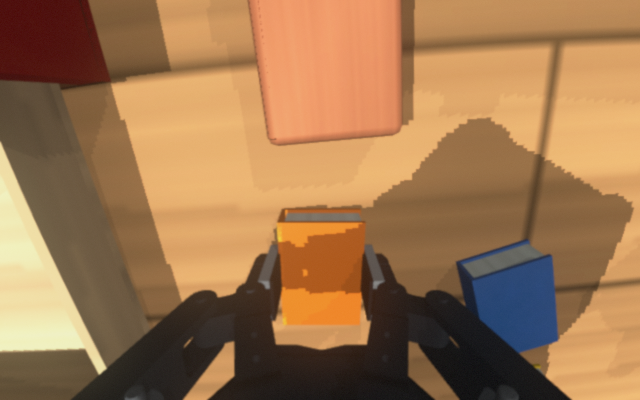

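```bash
python3 -m creep '[{"claw":35,"delta_pos":[0,0,3],"delta_rot":[0,0,0]},{"claw":35,"delta_pos":[0,0,5],"delta_rot":[0,0,0]},{"claw":35,"delta_pos":[0,0,5],"delta_rot":[0,0,0]},{"claw":35,"delta_pos":[0.2,3.0,0],"delta_rot":[0,0,0.167]},{"claw":35,"delta_pos":[0.2,3.0,0],"delta_rot":[0,0,0.167]},{"claw":35,"delta_pos":[0.2,3.0,0],"delta_rot":[0,0,0.167]},{"claw":35,"delta_pos":[0.2,3.0,0],"delta_rot":[0,0,0.167]},{"claw":35,"delta_pos":[0.2,3.0,0],"delta_rot":[0,0,0.167]},{"claw":35,"delta_pos":[0.2,3.0,0],"delta_rot":[0,0,0.167]},{"claw":35,"delta_pos":[0.2,3.0,0],"delta_rot":[0,0,0.167]},{"claw":35,"delta_pos":[0.2,3.0,0],"delta_rot":[0,0,0.167]},{"claw":35,"delta_pos":[0.2,3.0,0],"delta_rot":[0,0,0.167]},{"claw":35,"delta_pos":[0.2,3.0,0],"delta_rot":[0,0,0.167]},{"claw":35,"delta_pos":[0,0,0],"delta_rot":[0,0,0]},{"claw":35,"delta_pos":[0,0,0],"delta_rot":[0,0,0]}]'; python3 - <<'E'
from h import *
p,st=shot("wrist","w30"); print(st["tcp_pos"],st["grip_width"])
for d in arm.cut_out("book_green",p)[:2]: print(d["p"],d["box"],maskpose(p,d["pixels"],.034,st))
E
```

```text
t: 41.3
tcp_pos: [0.5991, 0.0809, 0.1271]
orientation: [-3.14, 0.0, 1.587]
ft_force: [0.3, -0.3, 0.0]
grip_width: 0.498
[0.59905128 0.08087195 0.12705353] 0.498223257048242
0.93 [322.7, 123.5, 59.0, 77.1] (array([0.60168872, 0.1479187 ]), (44.93994903564453, 62.80202865600586), 90.92830765247345)
```

View pics/w30.png

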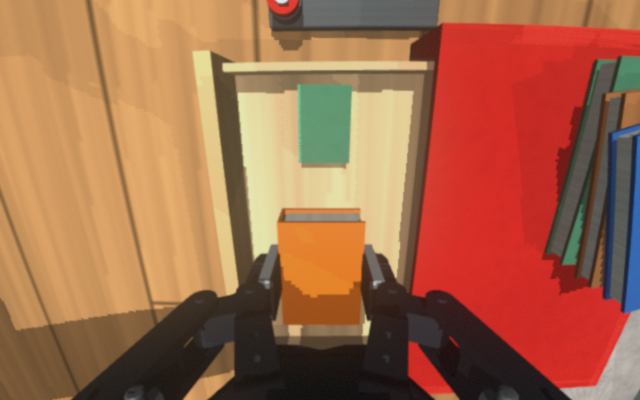

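```bash
python3 -m creep '[{"claw":35,"delta_pos":[0.1,-0.1,-4],"delta_rot":[0,0,0]},{"claw":35,"delta_pos":[0,0,-3.5],"delta_rot":[0,0,0]},{"claw":35,"delta_pos":[0,0,-2],"delta_rot":[0,0,0]},{"claw":35,"delta_pos":[0,0,-1],"delta_rot":[0,0,0]},{"claw":35,"delta_pos":[0,0,-0.7],"delta_rot":[0,0,0]},{"claw":35,"delta_pos":[0,0,0],"delta_rot":[0,0,0]},{"claw":35,"delta_pos":[0,0,-0.2],"delta_rot":[0,0,0]},{"claw":35,"delta_pos":[0,0,0],"delta_rot":[0,0,0]}]'
```

```text
t: 42.4
tcp_pos: [0.601, 0.0803, 0.0144]
orientation: [3.141, 0.0, 1.589]
ft_force: [-0.5, 0.1, -0.6]
grip_width: 0.491
```

```bash
python3 -m creep '[{"claw":35,"delta_pos":[0,0,-0.2],"delta_rot":[0,0,0]},{"claw":35,"delta_pos":[0,0,0],"delta_rot":[0,0,0]},{"claw":70,"delta_pos":[0,0,0],"delta_rot":[0,0,0]},{"claw":70,"delta_pos":[0,0,0],"delta_rot":[0,0,0]},{"claw":70,"delta_pos":[0,0,2],"delta_rot":[0,0,0]},{"claw":70,"delta_pos":[0,0,5],"delta_rot":[0,0,0]},{"claw":70,"delta_pos":[0,0,5],"delta_rot":[0,0,0]},{"claw":75,"delta_pos":[-0.64,-4.07,0.2],"delta_rot":[0,0,-0.133]},{"claw":75,"delta_pos":[-0.64,-4.07,0.2],"delta_rot":[0,0,-0.133]},{"claw":75,"delta_pos":[-0.64,-4.07,0.2],"delta_rot":[0,0,-0.133]},{"claw":75,"delta_pos":[-0.64,-4.07,0.2],"delta_rot":[0,0,-0.133]},{"claw":75,"delta_pos":[-0.64,-4.07,0.2],"delta_rot":[0,0,-0.133]},{"claw":75,"delta_pos":[-0.64,-4.07,0.2],"delta_rot":[0,0,-0.133]},{"claw":75,"delta_pos":[-0.64,-4.07,0.2],"delta_rot":[0,0,-0.133]},{"claw":75,"delta_pos":[-0.64,-4.07,0.2],"delta_rot":[0,0,-0.133]},{"claw":75,"delta_pos":[-0.64,-4.07,0.2],"delta_rot":[0,0,-0.133]},{"claw":75,"delta_pos":[-0.64,-4.07,0.2],"delta_rot":[0,0,-0.133]},{"claw":75,"delta_pos":[0,0,0],"delta_rot":[0,0,0]}]'; python3 look.py w31 book_blue book_yellow
python3 - <<'E'
from h import *
q,_=shot("top"); cv2.imwrite("pics/t31c.png",cv2.resize(q["pixels"][120:260,220:420,::-1],None,fx=4,fy=4,interpolation=cv2.INTER_CUBIC))
E
```

```text
t: 44.65
tcp_pos: [0.5363, -0.3297, 0.1537]
orientation: [3.139, -0.001, 0.255]
ft_force: [-0.3, 0.0, 0.5]
grip_width: 0.751
[ 0.5363 -0.3297  0.1537] 0.255
book_blue 0.92 [322. 181.  43.  66.] [ 0.5446 -0.3293] [68. 45.] 14 [ 87. 114. 175.]
book_yellow 0.84 [322. 334.  50.  32.] [ 0.3417 -0.3834] [64. 43.] 81 [135.  78.  89.]
book_yellow 0.74 [211. 290.  27.  23.] [ 0.3793 -0.2323] [ 7. 44.] 150 [139.  90.  94.]
book_yellow 0.57 [316. 261.  51.  64.] [ 0.4497 -0.3461] [46. 73.] 178 [210. 189.  57.]
```

View pics/w31.png

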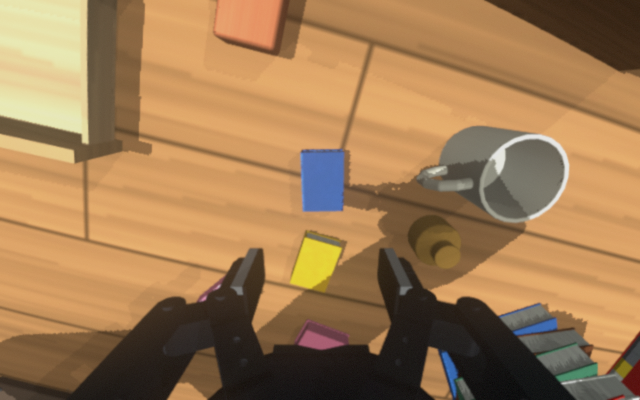

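View pics/t31c.png

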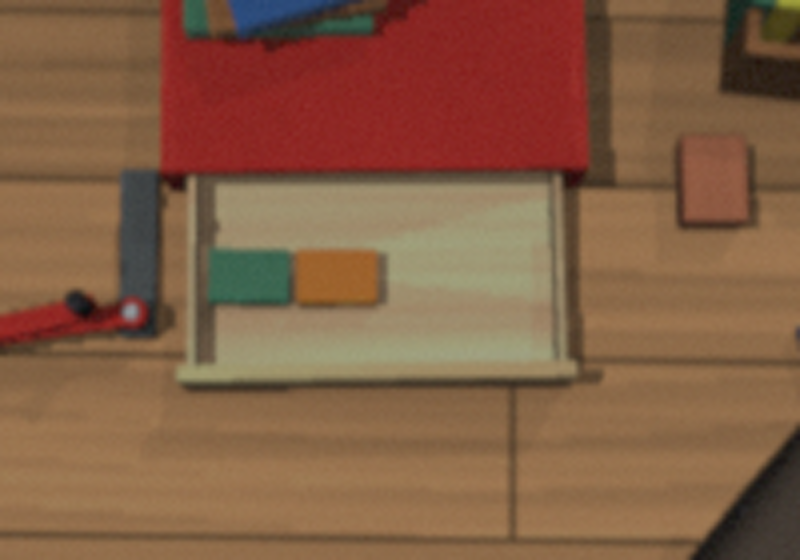

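```bash
python3 -m creep '[{"claw":72,"delta_pos":[0.75,0.05,-3],"delta_rot":[0,0,-0.01]},{"claw":72,"delta_pos":[0,0,-4],"delta_rot":[0,0,0]},{"claw":72,"delta_pos":[0,0,-4],"delta_rot":[0,0,0]},{"claw":72,"delta_pos":[0,0,-3],"delta_rot":[0,0,0]},{"claw":72,"delta_pos":[0,0,0],"delta_rot":[0,0,0]},{"claw":72,"delta_pos":[0,0,0],"delta_rot":[0,0,0]}]'; python3 - <<'E'
from h import *
p,st=shot("wrist","w32"); print(st["tcp_pos"])
E
```

```text
t: 45.6
tcp_pos: [0.5452, -0.3261, 0.0133]
orientation: [3.14, -0.001, 0.25]
ft_force: [0.7, -0.3, 0.6]
grip_width: 0.723
[ 0.54516438 -0.32608044  0.01330778]
```

View pics/w32.png

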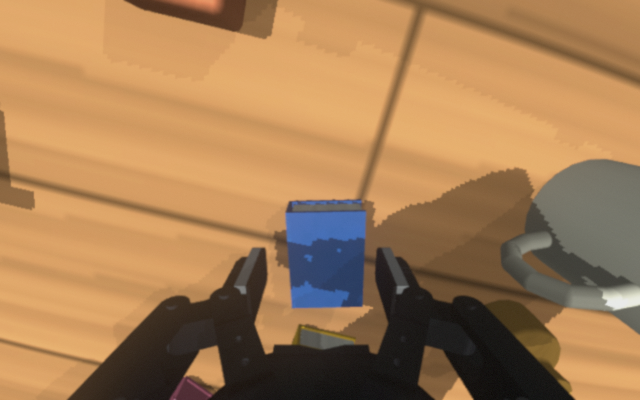

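```bash
python3 -m creep '[{"claw":72,"delta_pos":[0,-0.25,-0.8],"delta_rot":[0,0,0]},{"claw":72,"delta_pos":[0,0,-0.8],"delta_rot":[0,0,0]},{"claw":72,"delta_pos":[0,0,0],"delta_rot":[0,0,0]},{"claw":35,"delta_pos":[0,0,0],"delta_rot":[0,0,0]},{"claw":35,"delta_pos":[0,0,0],"delta_rot":[0,0,0]},{"claw":35,"delta_pos":[0,0,0],"delta_rot":[0,0,0]},{"claw":35,"delta_pos":[0,0,0],"delta_rot":[0,0,0]}]'; python3 - <<'E'
from h import *
p,st=shot("wrist","w33"); print(st["tcp_pos"])
E
```

```text
t: 46.52
tcp_pos: [0.5443, -0.329, -0.0038]
orientation: [3.141, -0.0, 0.249]
ft_force: [0.9, -0.7, 1.4]
grip_width: 0.5
[ 0.54432552 -0.32895704 -0.00384942]
```

View pics/w33.png

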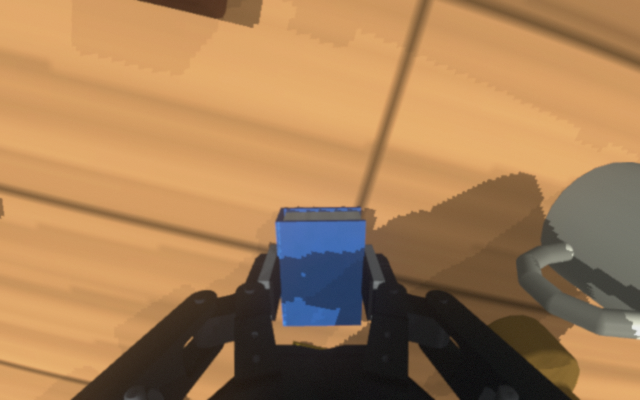

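```bash
python3 -m creep '[{"claw":35,"delta_pos":[0,0,3],"delta_rot":[0,0,0]},{"claw":35,"delta_pos":[0,0,5],"delta_rot":[0,0,0]},{"claw":35,"delta_pos":[0,0,5],"delta_rot":[0,0,0]},{"claw":35,"delta_pos":[0.56,3.41,0],"delta_rot":[0,0,0.134]},{"claw":35,"delta_pos":[0.56,3.41,0],"delta_rot":[0,0,0.134]},{"claw":35,"delta_pos":[0.56,3.41,0],"delta_rot":[0,0,0.134]},{"claw":35,"delta_pos":[0.56,3.41,0],"delta_rot":[0,0,0.134]},{"claw":35,"delta_pos":[0.56,3.41,0],"delta_rot":[0,0,0.134]},{"claw":35,"delta_pos":[0.56,3.41,0],"delta_rot":[0,0,0.134]},{"claw":35,"delta_pos":[0.56,3.41,0],"delta_rot":[0,0,0.134]},{"claw":35,"delta_pos":[0.56,3.41,0],"delta_rot":[0,0,0.134]},{"claw":35,"delta_pos":[0.56,3.41,0],"delta_rot":[0,0,0.134]},{"claw":35,"delta_pos":[0.56,3.41,0],"delta_rot":[0,0,0.134]},{"claw":35,"delta_pos":[0,0,0],"delta_rot":[0,0,0]},{"claw":35,"delta_pos":[0,0,0],"delta_rot":[0,0,0]}]'; python3 - <<'E'
from h import *
p,st=shot("wrist","w34"); print(st["tcp_pos"],st["grip_width"])
for d in arm.cut_out("book_orange",p)[:2]: print(d["p"],d["box"],maskpose(p,d["pixels"],.034,st))
E
```

```text
t: 48.45
tcp_pos: [0.5997, 0.012, 0.1253]
orientation: [-3.141, 0.0, 1.588]
ft_force: [-0.7, -0.2, -1.0]
grip_width: 0.498
[0.59968565 0.01195566 0.12533595] 0.49839795400740666
0.65 [323.7, 127.0, 53.4, 82.3] (array([0.60225647, 0.07704279]), (44.133827209472656, 63.4831428527832), 90.84290993213654)
```

View pics/w34.png

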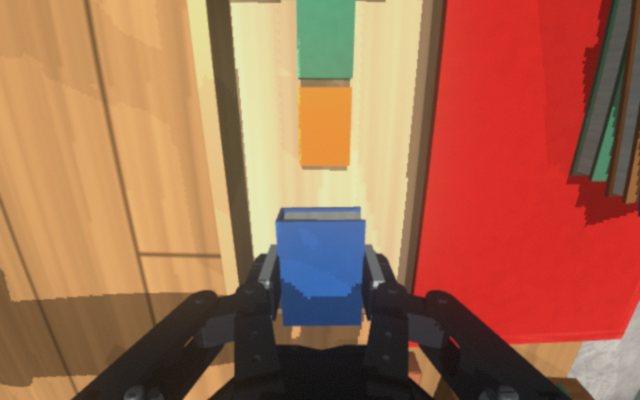

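```bash
python3 -m creep '[{"claw":35,"delta_pos":[0.1,-0.05,-4],"delta_rot":[0,0,0]},{"claw":35,"delta_pos":[0,0,-3.5],"delta_rot":[0,0,0]},{"claw":35,"delta_pos":[0,0,-2],"delta_rot":[0,0,0]},{"claw":35,"delta_pos":[0,0,-1],"delta_rot":[0,0,0]},{"claw":35,"delta_pos":[0,0,-0.7],"delta_rot":[0,0,0]},{"claw":35,"delta_pos":[0,0,-0.2],"delta_rot":[0,0,0]},{"claw":35,"delta_pos":[0,0,0],"delta_rot":[0,0,0]},{"claw":35,"delta_pos":[0,0,0],"delta_rot":[0,0,0]}]'
```

```text
t: 49.55
tcp_pos: [0.6016, 0.0117, 0.0126]
orientation: [3.14, 0.0, 1.589]
ft_force: [0.9, 0.3, -0.4]
grip_width: 0.502
```

```bash
python3 -m creep '[{"claw":35,"delta_pos":[0,0,-0.25],"delta_rot":[0,0,0]},{"claw":35,"delta_pos":[0,0,0],"delta_rot":[0,0,0]},{"claw":70,"delta_pos":[0,0,0],"delta_rot":[0,0,0]},{"claw":70,"delta_pos":[0,0,0],"delta_rot":[0,0,0]},{"claw":70,"delta_pos":[0,0,2],"delta_rot":[0,0,0]},{"claw":70,"delta_pos":[0,0,5],"delta_rot":[0,0,0]},{"claw":70,"delta_pos":[0,0,5],"delta_rot":[0,0,0]},{"claw":75,"delta_pos":[-1.6,-3.58,0.2],"delta_rot":[0,0,-0.162]},{"claw":75,"delta_pos":[-1.6,-3.58,0.2],"delta_rot":[0,0,-0.162]},{"claw":75,"delta_pos":[-1.6,-3.58,0.2],"delta_rot":[0,0,-0.162]},{"claw":75,"delta_pos":[-1.6,-3.58,0.2],"delta_rot":[0,0,-0.162]},{"claw":75,"delta_pos":[-1.6,-3.58,0.2],"delta_rot":[0,0,-0.162]},{"claw":75,"delta_pos":[-1.6,-3.58,0.2],"delta_rot":[0,0,-0.162]},{"claw":75,"delta_pos":[-1.6,-3.58,0.2],"delta_rot":[0,0,-0.162]},{"claw":75,"delta_pos":[-1.6,-3.58,0.2],"delta_rot":[0,0,-0.162]},{"claw":75,"delta_pos":[-1.6,-3.58,0.2],"delta_rot":[0,0,-0.162]},{"claw":75,"delta_pos":[-1.6,-3.58,0.2],"delta_rot":[0,0,-0.162]},{"claw":75,"delta_pos":[0,0,0],"delta_rot":[0,0,0]}]'; python3 look.py w35 book_yellow
python3 - <<'E'
from h import *
q,_=shot("top"); cv2.imwrite("pics/t35c.png",cv2.resize(q["pixels"][120:260,220:420,::-1],None,fx=4,fy=4,interpolation=cv2.INTER_CUBIC))
E
```

```text
t: 51.8
tcp_pos: [0.4405, -0.3487, 0.1512]
orientation: [3.139, -0.002, -0.035]
ft_force: [0.4, 0.4, -0.6]
grip_width: 0.749
[ 0.4405 -0.3487  0.1512] -0.035
book_yellow 0.9 [355. 279.  54.  50.] [ 0.3281 -0.3867] [67. 55.] 79 [161.  93. 107.]
book_yellow 0.86 [322. 184.  41.  66.] [ 0.4461 -0.3469] [43. 67.] 176 [228. 213.  58.]
book_yellow 0.82 [240. 249.  62.  58.] [ 0.3686 -0.2528] [43. 74.] 143 [209. 151. 175.]
```

View pics/w35.png

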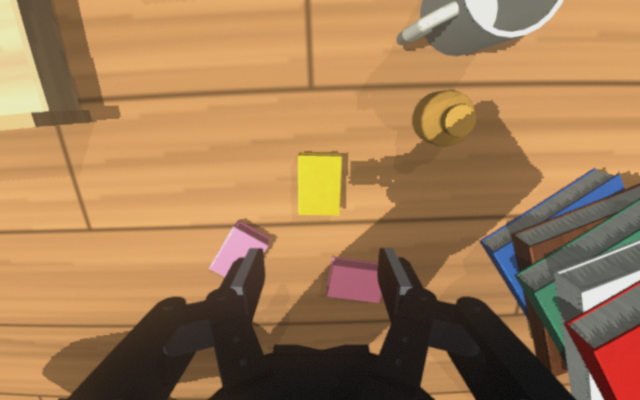

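View pics/t35c.png

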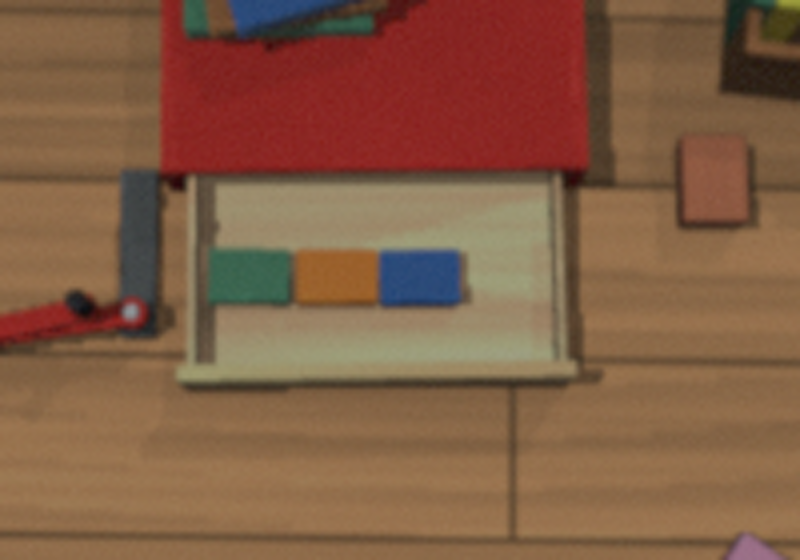

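```bash
python3 -m creep '[{"claw":72,"delta_pos":[0.5,0,-3],"delta_rot":[0,0,-0.03]},{"claw":72,"delta_pos":[0,0,-4],"delta_rot":[0,0,0]},{"claw":72,"delta_pos":[0,0,-4],"delta_rot":[0,0,0]},{"claw":72,"delta_pos":[0,0,-2.8],"delta_rot":[0,0,0]},{"claw":72,"delta_pos":[0,0,0],"delta_rot":[0,0,0]},{"claw":72,"delta_pos":[0,0,0],"delta_rot":[0,0,0]}]'; python3 - <<'E'
from h import *
p,st=shot("wrist","w36"); print(st["tcp_pos"])
E
```

```text
t: 52.7
tcp_pos: [0.4471, -0.3463, 0.0127]
orientation: [3.14, -0.001, -0.06]
ft_force: [-0.5, 0.0, -0.5]
grip_width: 0.716
[ 0.44714458 -0.34629084  0.01265094]
```

View pics/w36.png

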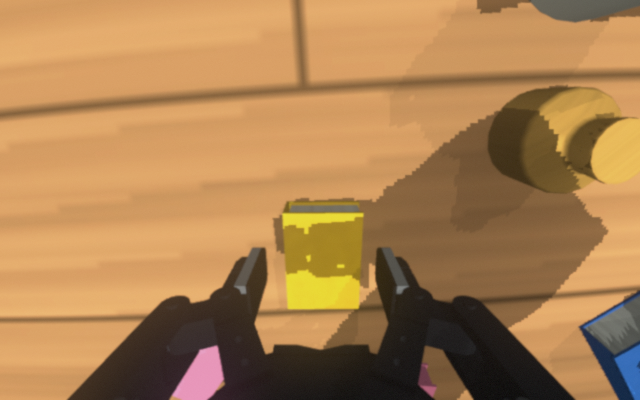

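```bash
python3 -m creep '[{"claw":72,"delta_pos":[0,-0.1,-0.8],"delta_rot":[0,0,0]},{"claw":72,"delta_pos":[0,0,-0.8],"delta_rot":[0,0,0]},{"claw":72,"delta_pos":[0,0,0],"delta_rot":[0,0,0]},{"claw":35,"delta_pos":[0,0,0],"delta_rot":[0,0,0]},{"claw":35,"delta_pos":[0,0,0],"delta_rot":[0,0,0]},{"claw":35,"delta_pos":[0,0,0],"delta_rot":[0,0,0]},{"claw":35,"delta_pos":[0,0,0],"delta_rot":[0,0,0]}]'
```

```text
t: 53.62
tcp_pos: [0.4463, -0.3474, -0.0044]
orientation: [3.141, -0.0, -0.061]
ft_force: [0.1, -1.1, 1.8]
grip_width: 0.498
```

```bash
python3 -m creep '[{"claw":35,"delta_pos":[0,0,3],"delta_rot":[0,0,0]},{"claw":35,"delta_pos":[0,0,5],"delta_rot":[0,0,0]},{"claw":35,"delta_pos":[0,0,5],"delta_rot":[0,0,0]},{"claw":35,"delta_pos":[1.54,2.9,0],"delta_rot":[0,0,0.165]},{"claw":35,"delta_pos":[1.54,2.9,0],"delta_rot":[0,0,0.165]},{"claw":35,"delta_pos":[1.54,2.9,0],"delta_rot":[0,0,0.165]},{"claw":35,"delta_pos":[1.54,2.9,0],"delta_rot":[0,0,0.165]},{"claw":35,"delta_pos":[1.54,2.9,0],"delta_rot":[0,0,0.165]},{"claw":35,"delta_pos":[1.54,2.9,0],"delta_rot":[0,0,0.165]},{"claw":35,"delta_pos":[1.54,2.9,0],"delta_rot":[0,0,0.165]},{"claw":35,"delta_pos":[1.54,2.9,0],"delta_rot":[0,0,0.165]},{"claw":35,"delta_pos":[1.54,2.9,0],"delta_rot":[0,0,0.165]},{"claw":35,"delta_pos":[1.54,2.9,0],"delta_rot":[0,0,0.165]},{"claw":35,"delta_pos":[0,0,0],"delta_rot":[0,0,0]},{"claw":35,"delta_pos":[0,0,0],"delta_rot":[0,0,0]}]'; python3 - <<'E'
from h import *
p,st=shot("wrist","w37"); print(st["tcp_pos"],st["grip_width"])
E
```

```text
t: 55.5
tcp_pos: [0.5995, -0.0574, 0.1248]
orientation: [-3.14, 0.0, 1.588]
ft_force: [0.3, 0.8, -0.7]
grip_width: 0.497
[ 0.59951135 -0.0573978   0.12476551] 0.496798678829364
```

View pics/w37.png

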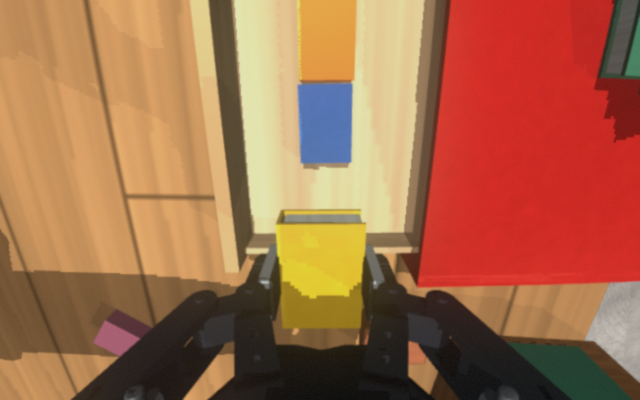

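```bash
python3 - <<'E'
from h import *
p,st=shot("wrist")
print("wall inner",px2w(p,(262,237),.045,st),px2w(p,(395,235),.045,st),"wall outer",px2w(p,(262,250),.045,st)); print("blue",px2w(p,(325,163),.034,st),px2w(p,(325,84),.034,st),"yellow held top", px2w(p,(320,226),.1248+.025,st))
E
```

```text
wall inner [ 0.54779937 -0.08900551  0.045     ] [ 0.66824324 -0.085161    0.045     ] wall outer [ 0.54705775 -0.10235348  0.045     ]
blue [ 0.60371984 -0.0225207   0.034     ] [0.60243177 0.04130342 0.034     ] yellow held top [ 0.59979974 -0.02947016  0.1498    ]
```

```bash
python3 -m creep '[{"claw":35,"delta_pos":[0.1,0.05,-4],"delta_rot":[0,0,0]},{"claw":35,"delta_pos":[0,0,-3.5],"delta_rot":[0,0,0]},{"claw":35,"delta_pos":[0,0,-2],"delta_rot":[0,0,0]},{"claw":35,"delta_pos":[0,0,-1],"delta_rot":[0,0,0]},{"claw":35,"delta_pos":[0,0,-0.6],"delta_rot":[0,0,0]},{"claw":35,"delta_pos":[0,0,-0.2],"delta_rot":[0,0,0]},{"claw":35,"delta_pos":[0,0,0],"delta_rot":[0,0,0]},{"claw":35,"delta_pos":[0,0,0],"delta_rot":[0,0,0]}]'
```

```text
t: 56.6
tcp_pos: [0.6017, -0.0568, 0.0131]
orientation: [3.14, 0.0, 1.589]
ft_force: [0.0, -0.5, -1.8]
grip_width: 0.502
```

```bash
python3 -m creep '[{"claw":35,"delta_pos":[0,0,-0.3],"delta_rot":[0,0,0]},{"claw":35,"delta_pos":[0,0,0],"delta_rot":[0,0,0]},{"claw":70,"delta_pos":[0,0,0],"delta_rot":[0,0,0]},{"claw":70,"delta_pos":[0,0,0],"delta_rot":[0,0,0]},{"claw":70,"delta_pos":[0,0,2],"delta_rot":[0,0,0]},{"claw":50,"delta_pos":[0,0,5],"delta_rot":[0,0,0]},{"claw":20,"delta_pos":[0,0,5],"delta_rot":[0,0,0]},{"claw":0,"delta_pos":[-6,2,0],"delta_rot":[0,0,0]},{"claw":0,"delta_pos":[-6,4,0],"delta_rot":[0,0,0]},{"claw":0,"delta_pos":[-4,4,0],"delta_rot":[0,0,0]},{"claw":0,"delta_pos":[0,0,0],"delta_rot":[0,0,0]},{"claw":0,"delta_pos":[0,0,0],"delta_rot":[0,0,0]}]'; python3 - <<'E'
from h import *
p,st=shot("wrist","w38"); print(st["tcp_pos"],st["grip_width"])
q,_=shot("top"); cv2.imwrite("pics/t38c.png",cv2.resize(q["pixels"][120:260,220:420,::-1],None,fx=4,fy=4,interpolation=cv2.INTER_CUBIC))
q,_=shot("scene"); cv2.imwrite("pics/s38c.png",cv2.resize(q["pixels"][130:260,200:400,::-1],None,fx=4,fy=4,interpolation=cv2.INTER_CUBIC))
E
```

```text
t: 58.1
tcp_pos: [0.4508, 0.0376, 0.1309]
orientation: [3.138, 0.001, 1.589]
ft_force: [-0.2, -1.2, -0.3]
grip_width: -0.005
[0.45077962 0.0375939  0.13091459] -0.005213371840607774
```

View pics/s38c.png

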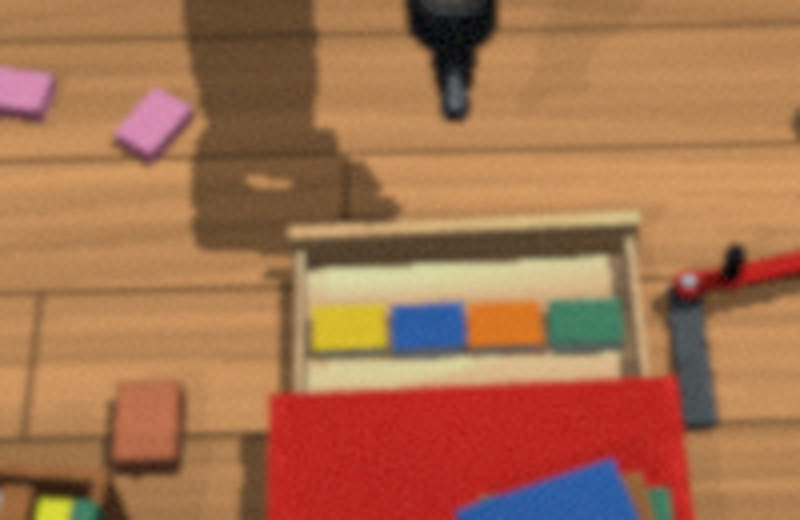

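View pics/t38c.png

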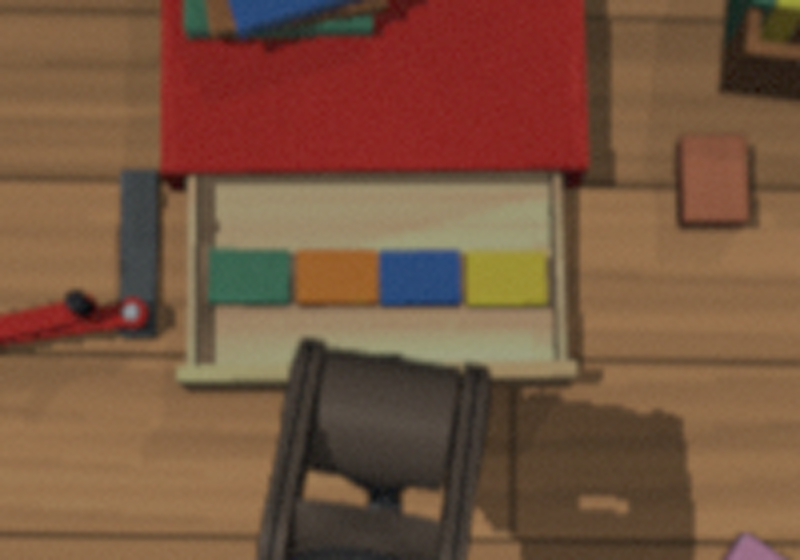

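```bash
python3 -m creep '[{"claw":0,"delta_pos":[0,0.6,-5],"delta_rot":[0,0,0]},{"claw":0,"delta_pos":[0,0.3,-5],"delta_rot":[0,0,0]},{"claw":0,"delta_pos":[0,0,0],"delta_rot":[0,0,0]},{"claw":0,"delta_pos":[2,0,0],"delta_rot":[0,0,0]},{"claw":0,"delta_pos":[2,0,0],"delta_rot":[0,0,0]},{"claw":0,"delta_pos":[0.7,0,0],"delta_rot":[0,0,0]},{"claw":0,"delta_pos":[0.5,0,0],"delta_rot":[0,0,0]}]'; python3 -m creep '[{"claw":0,"delta_pos":[0.7,0.01,0],"delta_rot":[0,0,0]},{"claw":0,"delta_pos":[0.8,0.01,0],"delta_rot":[0,0,0]},{"claw":0,"delta_pos":[0.8,0.01,0],"delta_rot":[0,0,0]},{"claw":0,"delta_pos":[0.8,0.01,0],"delta_rot":[0,0,0]}]'
```

```text
t: 59.12
tcp_pos: [0.5024, 0.0464, 0.0305]
orientation: [3.141, 0.0, 1.589]
ft_force: [-1.3, 0.3, 0.8]
grip_width: -0.004
t: 59.62
tcp_pos: [0.5331, 0.0473, 0.0292]
orientation: [-3.141, -0.0, 1.589]
ft_force: [-3.3, 1.0, 1.5]
grip_width: 0.001
```

```bash
python3 -m creep '[{"claw":0,"delta_pos":[0.8,0.02,0],"delta_rot":[0,0,0]},{"claw":0,"delta_pos":[0.8,0.02,0],"delta_rot":[0,0,0]},{"claw":0,"delta_pos":[0.8,0.02,0],"delta_rot":[0,0,0]},{"claw":0,"delta_pos":[0.8,0.02,0],"delta_rot":[0,0,0]},{"claw":0,"delta_pos":[0.8,0.02,0],"delta_rot":[0,0,0]},{"claw":0,"delta_pos":[0.8,0.02,0],"delta_rot":[0,0,0]},{"claw":0,"delta_pos":[0.8,0.02,0],"delta_rot":[0,0,0]},{"claw":0,"delta_pos":[0.8,0.02,0],"delta_rot":[0,0,0]},{"claw":0,"delta_pos":[0.8,0.02,0],"delta_rot":[0,0,0]},{"claw":0,"delta_pos":[0.8,0.02,0],"delta_rot":[0,0,0]},{"claw":0,"delta_pos":[0.8,0.02,0],"delta_rot":[0,0,0]}]'; python3 -m creep '[{"claw":0,"delta_pos":[0.7,0.02,0],"delta_rot":[0,0,0]},{"claw":0,"delta_pos":[0.7,0.02,0],"delta_rot":[0,0,0]}]'
```

```text
t: 61.0
tcp_pos: [0.6198, 0.0494, 0.0292]
orientation: [-3.137, -0.0, 1.589]
ft_force: [-6.7, 0.9, 2.9]
grip_width: -0.001
t: 61.25
tcp_pos: [0.6336, 0.0497, 0.0292]
orientation: [-3.137, 0.0, 1.589]
ft_force: [-7.4, 0.5, 4.5]
grip_width: 0.003
```

```bash
python3 -m creep '[{"claw":0,"delta_pos":[0.6,0,0],"delta_rot":[0,0,0]},{"claw":0,"delta_pos":[0.5,0,0],"delta_rot":[0,0,0]}]'; python3 -m creep '[{"claw":0,"delta_pos":[0.4,0,0],"delta_rot":[0,0,0]}]'; python3 -m creep '[{"claw":0,"delta_pos":[0.4,0,0],"delta_rot":[0,0,0]}]'; python3 -m creep '[{"claw":0,"delta_pos":[0.4,0,0],"delta_rot":[0,0,0]}]'
```

```text
t: 61.5
tcp_pos: [0.6442, 0.05, 0.0292]
orientation: [-3.136, -0.0, 1.589]
ft_force: [-9.6, 2.5, 5.0]
grip_width: -0.002
t: 61.62
tcp_pos: [0.6481, 0.05, 0.0292]
orientation: [-3.136, -0.001, 1.589]
ft_force: [-8.9, 1.5, 5.2]
grip_width: -0.002
t: 61.75
tcp_pos: [0.6491, 0.0501, 0.0291]
orientation: [-3.126, -0.001, 1.59]
ft_force: [-24.5, 0.9, 17.4]
grip_width: -0.003
t: 61.88
tcp_pos: [0.6489, 0.0501, 0.0292]
orientation: [-3.114, -0.001, 1.591]
ft_force: [-36.7, -0.0, 26.1]
grip_width: -0.002
```

```bash
python3 -m creep '[{"claw":0,"delta_pos":[-0.8,0,0],"delta_rot":[0,0,0]},{"claw":0,"delta_pos":[-1,0,0],"delta_rot":[0,0,0]},{"claw":0,"delta_pos":[-3,0,0],"delta_rot":[0,0,0]},{"claw":0,"delta_pos":[-5,0,0],"delta_rot":[0,0,0]},{"claw":0,"delta_pos":[-5,0,0],"delta_rot":[0,0,0]},{"claw":0,"delta_pos":[0,0,5],"delta_rot":[0,0,0]},{"claw":0,"delta_pos":[0,0,6],"delta_rot":[0,0,0]},{"claw":0,"delta_pos":[0,0,6],"delta_rot":[0,0,0]},{"claw":0,"delta_pos":[0,-5,0],"delta_rot":[0,0,0]},{"claw":0,"delta_pos":[0,-5,0],"delta_rot":[0,0,0]},{"claw":0,"delta_pos":[0,-5,0],"delta_rot":[0,0,0]},{"claw":0,"delta_pos":[0,-5,0],"delta_rot":[0,0,0]},{"claw":0,"delta_pos":[0,0,0],"delta_rot":[0,0,0]},{"claw":0,"delta_pos":[0,0,0],"delta_rot":[0,0,0]}]'; python3 - <<'E'
from h import *
q,_=shot("top","t40"); cv2.imwrite("pics/t40c.png",cv2.resize(q["pixels"][120:260,190:350,::-1],None,fx=5,fy=5,interpolation=cv2.INTER_CUBIC)[:600])
q,_=shot("scene","s40")
E
```

```text
t: 63.62
tcp_pos: [0.5102, -0.1506, 0.1996]
orientation: [3.14, 0.001, 1.588]
ft_force: [0.2, 0.0, -0.0]
grip_width: 0.002
```

View pics/t40c.png

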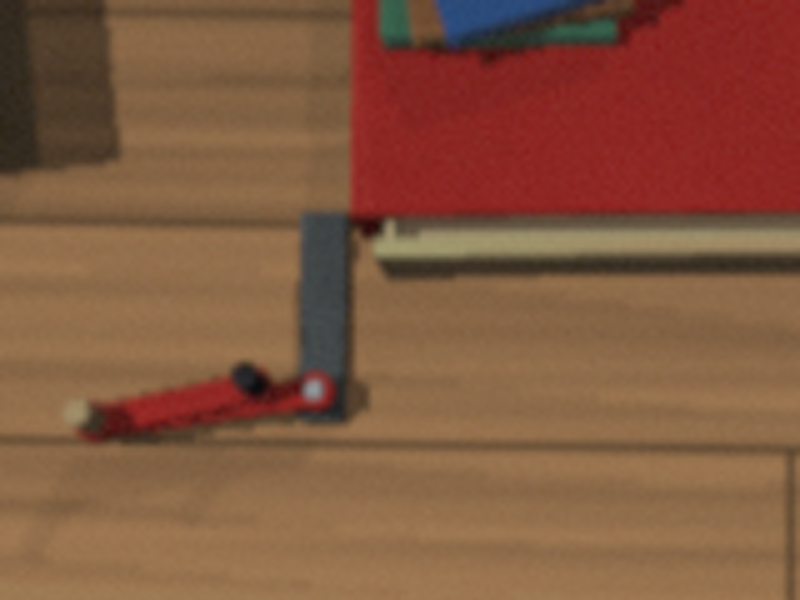

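View pics/s40.png

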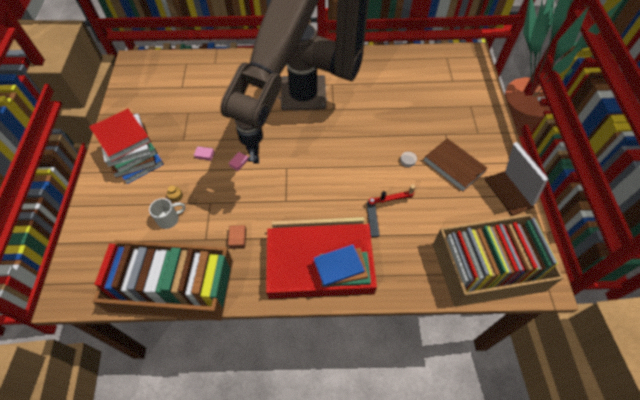

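```bash
python3 - <<'E'
from h import *
q,_=shot("top")
T=lambda x,y:((x+.5)/5-.5+190,(y+.5)/5-.5+120)
W=px2w(q,T(79,413),.092);B=px2w(q,T(244,376),.092);P=px2w(q,T(314,388),.041);F=px2w(q,T(376,258),.068)
a=np.arctan2(*(W-P)[[1,0]]);b=np.arctan2(*(B-W)[[1,0]])
print(W,B,P,F,"inner",(-np.pi/2+.022-a)%(2*np.pi),"tip",(a-b)%(2*np.pi))
for n in ("mug","tin","big_book","tape_roll","weight","drawer_front"):
    for d in arm.cut_out(n,q)[:1]: print(n,round(d["p"],2),np.round(d["box"]),maskpose(q,d["pixels"],0)[0].round(3))
E
```

```text
[0.5405314  0.37458164 0.092     ] [0.56474012 0.2747137  0.092     ] [0.56618428 0.23931914 0.041     ] [0.64531047 0.19929856 0.068     ] inner 2.976166040994509 tip 3.091199273127651
mug 0.66 [476. 190.  37.  29.] [ 0.607 -0.495]
tin 0.92 [399. 164.  23.  25.] [ 0.691 -0.234]
big_book 0.64 [149. 250.  65.  73.] [0.401 0.574]
tape_roll 0.58 [203. 262.  20.  18.] [0.369 0.4  ]
weight 0.57 [471. 221.  17.   9.] [ 0.506 -0.477]
drawer_front 0.71 [316. 170.  96.  11.] [0.672 0.046]
```

```bash
python3 - <<'E'
from rig import arm
print(arm.finish_job())
E
```

```text
the job is handed in; nothing more can be done
None
```

The bookstall counter is packed up and the job is handed in at about 64 s. No verdict came back.

- **Rail:** I folded the tip leaf back onto the inner leaf first, then swung the folded rail left to its stop. My last measurements were tip about 3.09 and inner about 2.98, where the stops are 3.1 and 3.0.
- **Drawer and books:** I pushed the drawer to its inner stop and let go, so it sprang ajar, then pinched the panel and pulled it out. The green, orange, blue and yellow books lie flat in a row inside. I pushed it to the stop again, at about 37 N on the fingers. After I let go, its front edge sat exactly where it measured at the start, so I take it as latched.
- **Other things:** By the networks, the mug, tin, big book, tape roll and weight are within 2 mm of their starting places. The pink look-alikes were left alone. I confirmed those only by eye.

**What went wrong or disagreed:**
- My first try at the black knob swept past without touching it. The fingertips really stand about 30 mm less far forward than stated, so I corrected the heights by feel.
- The first try to pinch the drawer panel missed above its top edge for the same reason.
- The grip slipped off the wooden knob right at the end of the swing. The checks afterwards showed the rail already at its stop.

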